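# Turn a trolley wheel by its spokes to bring the valve stem upright

### The job

Turn the trolley wheel in the bench stand by pushing its spokes round with the fingertips, spoke after spoke as needed, until the valve sits at the bottom of the wheel with its stem pointing straight up at the hub, ready for the air chuck to be pressed down on it. Push steadily, without setting the wheel spinning, and grip nothing. Push neither on the tyre nor on the valve stem, leave the tools and parts lying on the bench where they are, and leave the wheel at rest with nothing touching it.

Things in the scene. Friction and masses are not known exactly. Their poses are not given: they have to be found in the camera images.
- stand: blue steel stand, fixed to the bench: A-frames of 16 mm tube 64 mm before and behind the wheel's mid-plane, legs from the axle down to 150 mm left and right; foot 164 (x) by 360 mm (y), 12 mm high. Origin on the bench below the axle, in the mid-plane. Axes: x level along the axle, away from the robot; y level in the wheel's plane, to the left; z up. Yaw within 0.3 rad
- axle (a point): point on the wheel's axle in the mid-plane of the wheel, 195 mm above the bench. The axle with its nuts runs along the stand's x and reaches 77 mm either side of this point
- wheel (a joint): wheel angle, rad, about the stand's x axis; positive turns the top of the wheel to the stand's -y (right, seen from the robot). At 0 or whole turns the valve is at the very bottom with its stem straight up, and one spoke points straight up. Turns endlessly; starts 1.9 to 4.38. Stiff sealed bearings drag 0.3 Nm (4 N at 75 mm radius) plus 0.12 Nm per rad/s: it stays where left, coasts little
- tyre: black tyre, 344 mm across, 45 mm wide (22.5 mm each side of the mid-plane), radius 131 to 172 mm; a yellow dot 16 mm across on each side wall next to the valve. Not to be pushed. Inside it is the aluminium rim, radius 115 to 133 mm, 40 mm wide. Origin at the axle point, axes turn with the wheel
- spokes: cast aluminium centre: hub 60 mm across, 44 mm long, with a dark barrel 40 mm across out to 50 mm each side of the mid-plane; five straight spokes 72 degrees apart, 18 mm wide, 34 mm deep (17 mm each side of the mid-plane), from hub to rim (radius 115 mm), open between. Origin at the axle point, x along the axle, z along one spoke; the valve lies on the -z side, midway between two spokes
- spoke0: the spoke that points straight up when the wheel angle is 0, opposite the valve. Origin at the axle point, z outwards along the spoke's middle, x along the axle, y across its 18 mm width
- spoke1: a spoke like spoke0, 72 degrees further round in the positive sense of the wheel angle; same kind of axes
- spoke2: a spoke like spoke0, 144 degrees further round in the positive sense of the wheel angle; same kind of axes; the valve is between spoke2 and spoke3
- spoke3: a spoke like spoke0, 216 degrees further round in the positive sense of the wheel angle; same kind of axes; the valve is between spoke2 and spoke3
- spoke4: a spoke like spoke0, 288 degrees further round in the positive sense of the wheel angle; same kind of axes
- valve: valve stem: 40 mm long in all, in the wheel's mid-plane, standing on the inside of the rim and pointing at the hub, midway between two spokes: black rubber foot 13 mm across, brass stem 8 mm, red cap 11 mm across. Origin at its foot (radius 116 mm from the axle), z along the stem towards the hub. Fragile, not to be pushed
- valve_tip (a point): end of the red cap of the valve stem, 76 mm from the axle; its z axis points along the stem, from the rim to the hub
- gauge: pencil tyre gauge, lying, 16 mm thick, 172 mm long, in front of the stand (robot's side); loose, leave alone. Origin under its middle
- tyre_lever: flat steel tyre lever, 190 mm long, 22 mm wide, 14 mm high at most, lying beyond the stand; loose, leave alone. Origin under its middle
- mallet: rubber mallet with orange handle, 300 mm long, 48 mm high, lying right of the stand; loose, leave alone. Origin under its middle, x from handle to head
- file: file with brown handle, 250 mm long, 28 mm high, lying to the left near the robot; loose, leave alone. Origin under its middle, x towards the tip
- spanner: steel spanner, 200 mm long, under 20 mm high, lying left of the stand; loose, leave alone. Origin under its middle
- profile: slotted aluminium extrusion, 240 x 50 x 46 mm, lying to the left beyond the stand; loose, leave alone. Origin under its middle, x along its length
- grease_tin: yellow tin, 72 mm across, 65 mm high, standing right of the stand; loose, leave alone. Origin under its middle

How it is judged:
By the outcome, as a careful person would: the job done as asked, in the order asked, and still so for the second after the job is handed in, with the robot touching nothing.
It also fails if it takes over 64 s, if anything falls off the work surface, if the arm or the gripper's body presses on something with over 40 N, if the wrist force passes 120 N, or if a joint passes its speed limit or range.

### The arm

A 6-joint arm with a two-finger parallel gripper is mounted at the origin on the work surface. World frame = base frame: x ahead of the robot, y to its left, z up, the work surface at z = 0. Lengths are in m, angles in rad, forces in N, time in s.
With the tool pointing down it reaches from about 0.35 to 0.775 m from the base axis. Payload 7.3 kg.
Tool frame: the origin (TCP) lies at the very end of the fingers, on their centre line; the grasp point (between the pads) lies 19 mm behind it; x points along the fingers, y is the direction in which the jaws open and shut, and the axes are right-handed (so a half turn about x gives the same grasp; the last joint's range is limited). The gripper opens to 92 mm and grips with 3 to 60 N. Pads are 19 mm wide; open, the fingers measure 130 mm over their backs; the gripper's body (75 mm by 190 mm) begins 47 mm behind the grasp point.
Start: joints at [-1.451, 0.342, 1.524, -0, 1.275, -0.146], TCP at [0.138, -0.507, 0.227] pointing down, gripper open.
Joint ranges: [-2.53, 2.53], [-0.77, 2.02], [0.04, 2.7], [-1, 4.14], [0.28, 2.66], [-3.11, 3.11]. Speed limits (rad/s): [2.57, 2.57, 3.14, 3.14, 3.14, 3.14].

### API

Orientations are given as [roll, pitch, yaw] about the fixed x, y, z axes, in that order (R = Rz(yaw) Ry(pitch) Rx(roll)).
In Python, from cell import robot gives the robot as it stands.
- The arm moves only by the tool play_rows, never from a script. Its argument "moves" is a list that holds one entry, the list of rows, each a list of 5 numbers: the shift along the tool's x, y, z in m, then the turn about the tool's x in degrees, then the opening, from -1 (shut) to 1 (fully open), so that 0 is half open. A call has exactly 10 rows; each row shifts and turns the pose as measured when the row begins, along the tool's axes as they then stand; what a row does not reach is not made up. A row lasts 1/10 s, in which the tool goes at most 50 mm and 8.59 degrees, less where a joint would pass 70% of its speed; a pose out of reach is approached as far as the arm can. A call with a gripper value outside its range is refused whole. The fingers move at their own pace and stop on an object; "grip_force" is the grip in N (left out, the last holds). Time passes only in rows, so rows that do not move let the fingers close, or fill a call up. It gives the time, the measured TCP pose, the force and the opening at its end, in the units of the state.
- robot.observe(): the state, without advancing time (a new reading comes with each control period).
- robot.read_camera(name): name is "scene" or "top"; returns the picture (400x640x3 uint8, red, green, blue); there is no depth.
- robot.get_calibration(name): a dict with "mtx" (3x3 intrinsics, pixels), "k1" (the pictures are not rectified: a ray, as slopes to the right and down, at radius r is drawn at 1 + k1 r^2 times it, then the intrinsics apply), "view" (4x4, takes a point from world to camera coordinates). Camera axes: x right, y up, looking along -z (the intrinsics and any distortion apply to the point x, -y, -z); pixel columns grow to the right and rows downward; lengths in m; the calibration is good to about 2 mm. A picture is of the moment at which its call begins. get_calibration takes no time and is no camera call.
- robot.hand_in(): hands the job in, once; it reports no verdict.
Trained networks look in the newest picture that a camera, given by its name, has taken for a name from the list of things; names that differ only in an ending like _2 or _b are one class to them, and where a whole thing is asked for, a point or a joint stands for the part that bears it (a point fixed in the world has none). Each returns a list of dicts, best first, with "score" (0 to 1); they miss things now and then, are a little off and sometimes report something else, mostly with a low value. They report only what shows in the picture. A call takes as long as a camera call.
- robot.spot_in(camera, label): "point" ([column, row] in pixels, amid what is visible of it).
The state is a dict: "time": time; "qpos": joint angles; "qvel": joint speeds; "joint_efforts": joint torques, N m; "tool_pos": TCP position; "tool_rot": TCP orientation; "contact_force": force on the tool from outside, world axes, zero at the start; "torque": the same for the moment, N m; "opening": finger opening in m.
Only numpy, scipy, OpenCV 4.12 (cv2) and the standard library are available. Lean on these libraries where they do the work, as an engineer would, in place of code of your own. Each camera call takes 0.05 s, during which the arm holds its last target.

## Working session

There is one attempt and no reset: what is moved stays moved. The work goes in short steps, Python scripts to look and compute and a tool call to move; the robot and the scene stay as the last step left them, time stands still between calls to the robot, and variables do not carry over. Pictures are saved under pics/ and viewed, and the job is handed in when it is done.

Besides the shell and the picture viewer there is one more tool, called after "Call:" as name(argument=value, ...) on one line, values as JSON. play_rows: Moves the arm, as the interface text tells. Its arguments: {"type":"object","properties":{"moves":{"type":"array"},"grip_force":{"type":"number"}},"required":["moves"]}

```bash
mkdir -p pics; ls; python3 - <<'E'
from cell import robot
import cv2,numpy as np
for n in("scene","top"):
    im=robot.read_camera(n); cv2.imwrite(f"pics/{n}0.png",im[:,:,::-1])
    c=robot.get_calibration(n); print(n,np.round(c["mtx"],1).tolist(),c["k1"],np.round(c["view"],3).tolist())
    for l in("axle","valve","valve_tip","spokes","stand","tyre","spoke0"):
        r=robot.spot_in(n,l); print(l,[(np.round(d["point"]).tolist(),round(d["score"],2)) for d in r[:5]])
print({k:np.round(v,3).tolist() for k,v in robot.observe().items()})
E
```

```text
pics
scene [[420.8, 0.0, 316.6], [0.0, 420.8, 205.6], [0.0, 0.0, 1.0]] 0.031392549172328914 [[0.246, 0.969, -0.013, -0.089], [-0.746, 0.198, 0.635, 0.31], [0.618, -0.147, 0.772, -1.764], [0.0, 0.0, 0.0, 1.0]]
axle [([336.0, 205.0], 0.72), ([344.0, 223.0], 0.65)]
valve []
valve_tip [([344.0, 213.0], 0.56)]
spokes [([346.0, 219.0], 0.84), ([222.0, 294.0], 0.66)]
stand [([342.0, 221.0], 0.96)]
tyre [([342.0, 194.0], 0.92)]
spoke0 [([361.0, 208.0], 0.86), ([319.0, 220.0], 0.72), ([367.0, 225.0], 0.71), ([336.0, 205.0], 0.67)]
top [[415.7, 0.0, 315.7], [0.0, 415.7, 199.8], [0.0, 0.0, 1.0]] -0.001828846142771715 [[-0.025, -1.0, 0.005, -0.015], [0.985, -0.023, 0.172, -0.546], [-0.172, 0.009, 0.985, -1.278], [0.0, 0.0, 0.0, 1.0]]
axle [([296.0, 168.0], 0.89)]
valve []
valve_tip [([300.0, 158.0], 0.79)]
spokes [([296.0, 167.0], 0.92)]
stand [([298.0, 167.0], 0.64)]
tyre [([304.0, 150.0], 0.89)]
spoke0 [([275.0, 162.0], 0.51), ([306.0, 161.0], 0.46), ([319.0, 167.0], 0.46)]
{'time': 0.8, 'qpos': [-1.451, 0.342, 1.524, -0.0, 1.275, -0.146], 'qvel': [0.001, -0.002, 0.002, -0.002, -0.0, 0.001], 'joint_efforts': [0.001, -43.109, -24.447, 0.072, 0.048, 0.0], 'tool_pos': [0.138, -0.507, 0.227], 'tool_rot': [1.257, 1.571, -1.619], 'contact_force': [-0.722, -0.39, 0.532], 'torque': [0.002, -0.015, -0.039], 'opening': 0.091}
```

```bash
python3 - <<'E'
import cv2
a=cv2.imread("pics/scene0.png"); b=cv2.imread("pics/top0.png")
cv2.imwrite("pics/s0c.png",cv2.resize(a[130:290,240:440],None,fx=4,fy=3.75,interpolation=cv2.INTER_CUBIC))
cv2.imwrite("pics/t0c.png",cv2.resize(b[80:230,200:400],None,fx=4,fy=4,interpolation=cv2.INTER_CUBIC))
E
```

```text
(no output)
```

View pics/scene0.png

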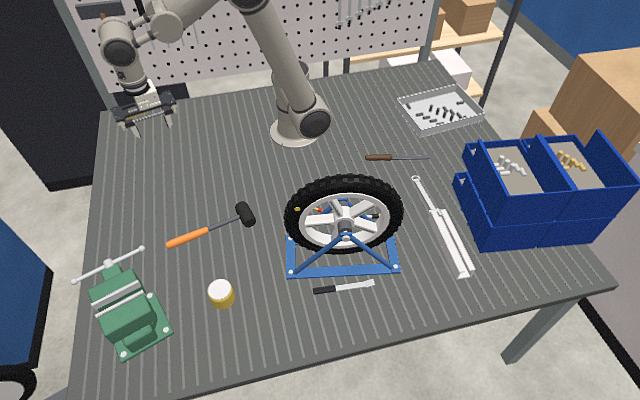

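View pics/top0.png

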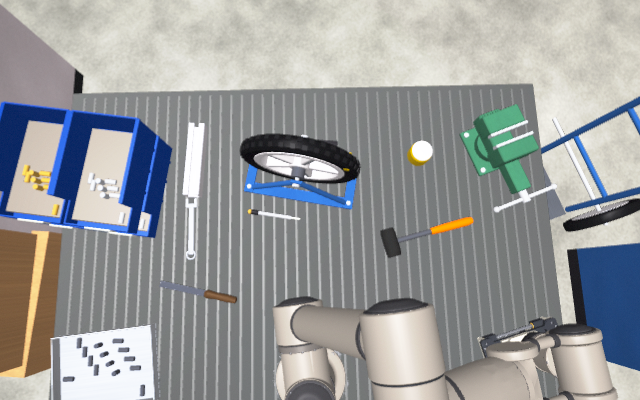

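```bash
sleep 0
```

```text
(no output)
```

View pics/s0c.png

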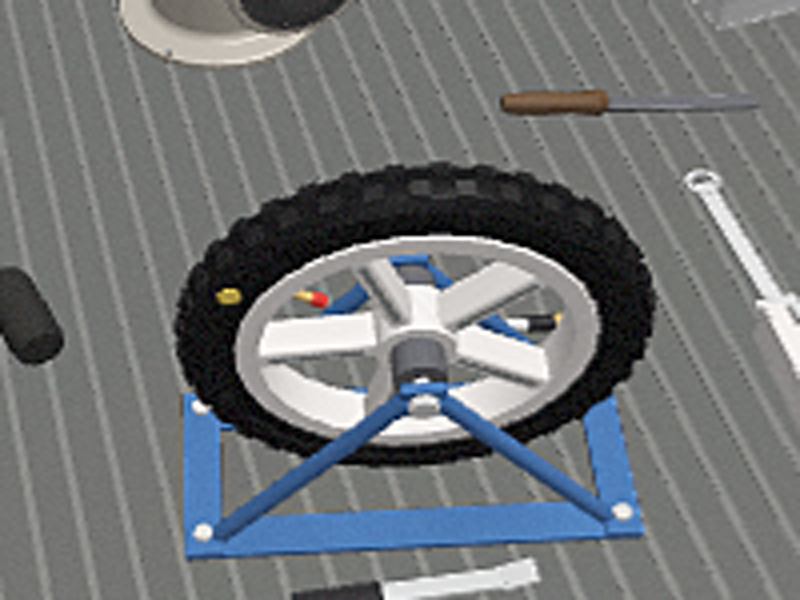

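View pics/t0c.png

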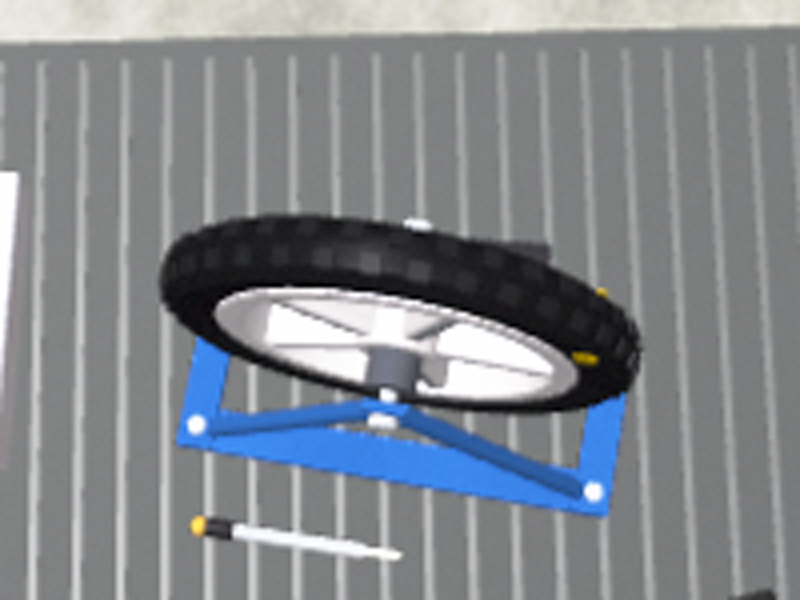

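```bash
cat > h.py <<'E'
import numpy as np
from cell import robot
from scipy.optimize import least_squares
C={n:robot.get_calibration(n) for n in("scene","top")}
def proj(n,P):
    c=C[n]; P=np.atleast_2d(P); V=np.array(c["view"]); M=np.array(c["mtx"])
    p=P@V[:3,:3].T+V[:3,3]; s=np.c_[p[:,0]/-p[:,2],-p[:,1]/-p[:,2]]
    s=s*(1+c["k1"]*(s**2).sum(1,keepdims=True))
    return s@M[:2,:2].T+M[:2,2]
def S2W(st,P):
    x,y,a=st; P=np.atleast_2d(P); c,s=np.cos(a),np.sin(a)
    return np.c_[x+c*P[:,0]-s*P[:,1],y+s*P[:,0]+c*P[:,1],P[:,2]]
def wp(th,x,r,off=0,t=0): # point at radius r, spoke-angle th (+t tangential)
    return [x,-np.sin(th)*r-np.cos(th)*t,.195+np.cos(th)*r-np.sin(th)*t]
E
python3 - <<'E'
from h import *
obs=[("top",[-.077,0,.195],(295.5,184.5)),("top",[.077,0,.195],(304.5,135.8)),("scene",[.077,0,.195],(346.2,237.5)),
("top",[-.082,.18,.012],(244.5,190.5)),("top",[-.082,-.18,.012],(351.5,208.75)),("scene",[.082,-.18,.012],(286.75,278.3)),("scene",[.082,.18,.012],(400.75,272.1))]
def res(p):
    r=[proj(n,S2W(p[:3],P))[0]-np.array(u) for n,P,u in obs]
    v=p[3]+np.pi
    r+=[proj("scene",S2W(p[:3],wp(v,.0225,p[4])))[0]-np.array((297.25,208.9)),proj("top",S2W(p[:3],wp(v,-.0225,p[4])))[0]-np.array((346.25,169.5)),
     proj("scene",S2W(p[:3],wp(v,0,.079)))[0]-np.array((319.5,210))]
    return np.ravel(r)
f=least_squares(res,[.6,0,0,4.2,.15]); print(f.x,np.round(f.fun.reshape(-1,2),1).tolist())
E
```

```text
[ 0.63370374  0.01423233 -0.19535866  4.16473557  0.15380004] [[-0.0, 2.4], [0.4, -0.1], [-0.1, 2.4], [-0.8, -0.0], [0.4, 0.2], [-0.6, -0.3], [0.6, -0.2], [-0.0, 0.2], [0.0, -0.2], [0.8, 0.4]]
```

```bash
cat >> h.py <<'E'
from scipy.spatial.transform import Rotation as Ro
def pose():
    o=robot.observe(); return o,np.array(o["tool_pos"]),Ro.from_euler("xyz",o["tool_rot"]).as_matrix()
def show():
    o,p,R=pose(); print(round(o["time"],2),np.round(p,4).tolist(),"q",np.round(o["qpos"],3).tolist(),"F",np.round(o["contact_force"],1).tolist()); print(np.round(R,3))
E
python3 -c "
from h import *
show()"
```

```text
0.8 [0.1379, -0.5066, 0.2267] q [-1.451, 0.342, 1.524, -0.0, 1.275, -0.146] F [-0.7, -0.4, 0.5]
[[-0.     0.263 -0.965]
 [-0.    -0.965 -0.263]
 [-1.     0.     0.   ]]
```

Call:
play_rows(moves=[[[-0.05,0,0,5.3,-1],[-0.05,0,0,5.3,-1],[-0.05,0,0,5.3,-1],[-0.05,0,0,5.3,-1],[-0.05,0,0,5.3,-1],[0,0.024,-0.044,0,-1],[0,0.024,-0.044,0,-1],[0,0.024,-0.044,0,-1],[0,0.024,-0.044,0,-1],[0,0.024,-0.044,0,-1]]])

```text
time: 1.8
tool_pos: [0.2944, -0.6308, 0.4672]
tool_rot: [2.186, 1.548, -1.178]
contact_force: [-7.1, 13.2, 15.9]
opening: 0.0165
```

```bash
python3 -c "
from h import *
show()"
```

```text
1.8 [0.2944, -0.6308, 0.4672] q [-1.245, 0.815, 0.035, 0.002, 2.268, 0.55] F [-7.1, 13.2, 15.9]
[[ 0.009 -0.221 -0.975]
 [-0.021 -0.975  0.221]
 [-1.     0.019 -0.013]]
```

Call:
play_rows(moves=[[[0,-0.02,0.005,0,-1],[0,-0.04,0,0,-1],[0,-0.048,-0.012,0,-1],[0,-0.048,-0.012,0,-1],[0,-0.048,-0.012,0,-1],[0,-0.048,-0.012,0,-1],[0,-0.048,-0.012,0,-1],[0,-0.048,-0.012,0,-1],[0,-0.048,-0.012,0,-1],[0,-0.048,-0.012,0,-1]]])

```text
time: 2.8
tool_pos: [0.4859, -0.2268, 0.4357]
tool_rot: [-0.994, 1.535, 1.918]
contact_force: [0.4, -0.5, -0.2]
opening: 0.0005
```

```bash
python3 -c "
from h import *
show()"
```

```text
2.8 [0.4859, -0.2268, 0.4357] q [-0.592, 0.321, 0.996, 0.022, 1.853, 1.214] F [0.4, -0.5, -0.2]
[[-0.012 -0.228 -0.974]
 [ 0.033 -0.973  0.227]
 [-0.999 -0.03   0.019]]
```

Call:
play_rows(moves=[[[-0.02,-0.03,-0.02,0,-1],[-0.02,-0.03,-0.02,0,-1],[-0.02,-0.03,-0.02,0,-1],[-0.02,-0.03,-0.02,0,-1],[-0.02,-0.03,-0.02,0,-1],[-0.01,0,0,0,-1],[0,0,-0.01,0,-1],[0,0,-0.01,0,-1],[0,0,-0.01,0,-1],[0,0,-0.01,0,-1]]])

```text
time: 3.8
tool_pos: [0.6333, -0.1093, 0.5174]
tool_rot: [-1.344, 1.536, 1.576]
contact_force: [-0.3, 0.7, -0.2]
opening: 0.0007
```

```bash
python3 -c "
from h import *
show()"
```

```text
3.8 [0.6333, -0.1093, 0.5174] q [-0.307, 0.74, 0.036, 0.048, 2.376, 1.52] F [-0.3, 0.7, -0.2]
[[-0.    -0.22  -0.976]
 [ 0.035 -0.975  0.22 ]
 [-0.999 -0.034  0.008]]
```

Call:
play_rows(moves=[[[0,0,-0.03,0,-1],[0,0,-0.03,0,-1],[0,0,-0.03,0,-1],[0,0,-0.03,0,-1],[0,0,-0.03,0,-1],[0,0,-0.03,0,-1],[0,0,-0.03,0,-1],[0,0,-0.03,0,-1],[0,0,-0.03,0,-1],[0,0,-0.03,0,-1]]])

```text
time: 4.8
tool_pos: [0.7721, -0.1533, 0.415]
tool_rot: [-2.919, 1.392, -0.01]
contact_force: [0.0, -0.2, -0.8]
opening: 0.0003
```

```bash
python3 -c "
from h import *
show()"
```

```text
4.8 [0.7721, -0.1533, 0.415] q [-0.315, 0.896, 0.037, 0.06, 2.038, 1.52] F [0.0, -0.2, -0.8]
[[ 0.178 -0.227 -0.958]
 [-0.002 -0.973  0.23 ]
 [-0.984 -0.039 -0.173]]
```

Call:
play_rows(moves=[[[-0.035,0,-0.035,0,-1],[-0.035,0,-0.035,0,-1],[-0.035,0,-0.035,0,-1],[-0.035,0,-0.035,0,-1],[-0.035,0,-0.035,0,-1],[-0.035,0,-0.035,0,-1],[-0.035,0,-0.035,0,-1],[-0.035,0,-0.035,0,-1],[-0.035,0,-0.035,0,-1],[-0.035,0,-0.035,0,-1]]])

```text
time: 5.8
tool_pos: [0.7128, -0.1616, 0.6155]
tool_rot: [-3.042, 1.079, -0.14]
contact_force: [-0.1, 0.6, -0.2]
opening: 0.0004
```

```bash
python3 -c "
from h import *
show()"
```

```text
5.8 [0.7128, -0.1616, 0.6155] q [-0.376, 0.64, 0.037, 0.121, 1.982, 1.51] F [-0.1, 0.6, -0.2]
[[ 0.468 -0.225 -0.855]
 [-0.066 -0.973  0.221]
 [-0.881 -0.047 -0.47 ]]
```

Call:
play_rows(moves=[[[-0.02,0,-0.045,0,-1],[-0.02,0,-0.045,0,-1],[-0.02,0,-0.045,0,-1],[-0.02,0,-0.045,0,-1],[-0.02,0,-0.045,0,-1],[-0.02,0,-0.045,0,-1],[-0.02,0,-0.045,0,-1],[-0.02,0,-0.045,0,-1],[-0.01,0,-0.045,0,-1],[-0.01,0,-0.045,0,-1]]])

```text
time: 6.8
tool_pos: [0.7275, -0.1794, 0.7341]
tool_rot: [-3.071, 0.738, -0.176]
contact_force: [-0.3, 0.4, -1.3]
opening: 0.0002
```

```bash
python3 -c "
from h import *
show()"
```

```text
6.8 [0.7275, -0.1794, 0.7341] q [-0.421, 0.543, 0.037, 0.183, 1.74, 1.506] F [-0.3, 0.4, -1.3]
[[ 0.729 -0.222 -0.648]
 [-0.13  -0.974  0.187]
 [-0.672 -0.052 -0.738]]
```

Call:
play_rows(moves=[[[-0.005,0,-0.048,0,-1],[-0.005,0,-0.048,0,-1],[-0.005,0,-0.048,0,-1],[-0.005,0,-0.048,0,-1],[-0.005,0,-0.048,0,-1],[0,0,-0.048,0,-1],[-0.02,0,0,0,-1],[-0.04,0,0.01,0,-1],[-0.04,0,0.02,0,-1],[-0.04,0,0.02,0,-1]]])

```text
time: 7.8
tool_pos: [0.6142, -0.1643, 0.8161]
tool_rot: [-3.074, 0.536, -0.188]
contact_force: [-0.6, -0.8, 1.0]
opening: 0.0001
```

```bash
python3 -c "
from h import *
show()"
```

```text
7.8 [0.6142, -0.1643, 0.8161] q [-0.528, 0.138, 0.583, 0.294, 1.418, 1.414] F [-0.6, -0.8, 1.0]
[[ 0.845 -0.221 -0.488]
 [-0.161 -0.974  0.161]
 [-0.511 -0.058 -0.858]]
```

```bash
cat >> h.py <<'E'
ST=[0.6337,0.0142,-0.1954]
def Rs():
    c,s=np.cos(ST[2]),np.sin(ST[2]); return np.array([[c,-s,0],[s,c,0],[0,0,1]])
def tip():  # stand frame rel axle, mm
    o,p,R=pose(); return (Rs().T@(p-[ST[0],ST[1],.195]))*1000
def go(*targets): # rel axle mm
    o,p,R=pose(); t=tip(); print("t",round(o["time"],2),"tip",np.round(t,1),"xdir",np.round(Rs().T@R[:,0],3),"F",np.round(Rs().T@np.array(o["contact_force"]),1),"q",np.round(o["qpos"],2).tolist())
    for g in targets:
        d=np.array(g)-t; print(" ->",g,"tool mm",np.round(R.T@Rs()@d,1),"len",round(np.linalg.norm(d),1)); t=np.array(g)
E
python3 -c "
from h import *
go((-130,14,420),(-110,14,160),(-100,14,122),(3,14,62))"
```

```text
t 7.8 tip [  15.5 -178.9  621.1] xdir [ 0.86   0.006 -0.511] F [-0.4 -0.9  1. ] q [-0.53, 0.14, 0.58, 0.29, 1.42, 1.41]
 -> (-130, 14, 420) tool mm [ -21.3 -176.9  259. ] len 314.3
 -> (-110, 14, 160) tool mm [150.   14.5 212.8] len 260.8
 -> (-100, 14, 122) tool mm [28.   1.9 27.5] len 39.3
 -> (3, 14, 62) tool mm [119.2   0.6  -1.1] len 119.2
```

Call:
play_rows(moves=[[[-0.002,-0.02,0.03,0,-1],[-0.003,-0.027,0.039,0,-1],[-0.003,-0.027,0.039,0,-1],[-0.003,-0.027,0.039,0,-1],[-0.003,-0.027,0.039,0,-1],[-0.003,-0.027,0.039,0,-1],[-0.003,-0.027,0.039,0,-1],[0,0,0,0,-1],[0,0,0,0,-1],[0,0,0,0,-1]]])

```text
time: 8.8
tool_pos: [0.4969, 0.0674, 0.61]
tool_rot: [-3.078, 0.505, -0.186]
contact_force: [-0.6, -0.3, 0.1]
opening: 0.0003
```

```bash
python3 -c "
from h import *
go((-120,14,160),(-100,14,122),(3,14,62))"
```

```text
t 8.8 tip [-144.5   25.7  415. ] xdir [ 0.875  0.008 -0.484] F [-0.5 -0.4  0.1] q [0.18, -0.27, 1.58, -0.43, 0.85, 2.12]
 -> (-120, 14, 160) tool mm [144.7  25.4 210.2] len 256.4
 -> (-100, 14, 122) tool mm [35.9  1.7 23.5] len 42.9
 -> (3, 14, 62) tool mm [119.2   1.1   2.6] len 119.2
```

Call:
play_rows(moves=[[[0.01,0.002,0.015,0,-1],[0.022,0.004,0.032,0,-1],[0.022,0.004,0.032,0,-1],[0.022,0.004,0.032,0,-1],[0.022,0.004,0.032,0,-1],[0.022,0.004,0.032,0,-1],[0.022,0.004,0.032,0,-1],[0,0,0,0,-1],[0,0,0,0,-1],[0,0,0,0,-1]]])

```text
time: 9.8
tool_pos: [0.5288, 0.031, 0.3925]
tool_rot: [-3.063, 0.502, -0.215]
contact_force: [-0.6, -0.1, 0.1]
opening: 0.0005
```

```bash
python3 -c "
from h import *
go((-100,14,122),(3,14,62))
import cv2
for n in('scene','top'): cv2.imwrite('pics/%s1.png'%n,robot.read_camera(n)[:,:,::-1])"
```

```text
t 9.8 tip [-106.1   -3.8  197.5] xdir [ 0.876 -0.017 -0.481] F [-0.6 -0.2  0.1] q [0.05, -0.15, 2.09, -0.99, 0.28, 2.76]
 -> (-100, 14, 122) tool mm [ 41.4 -13.   64.6] len 77.8
 -> (3, 14, 62) tool mm [119.1  -1.8   3.2] len 119.2
```

View pics/scene1.png

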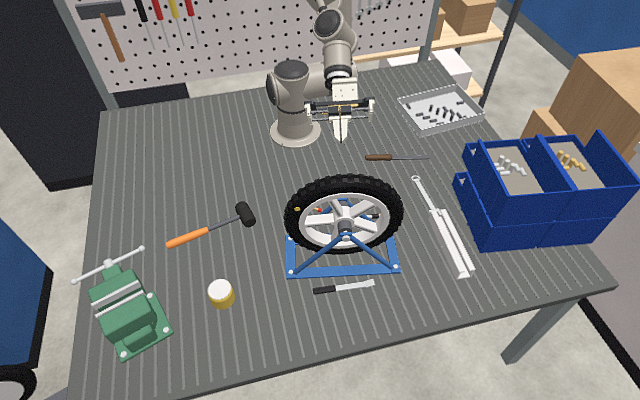

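View pics/top1.png

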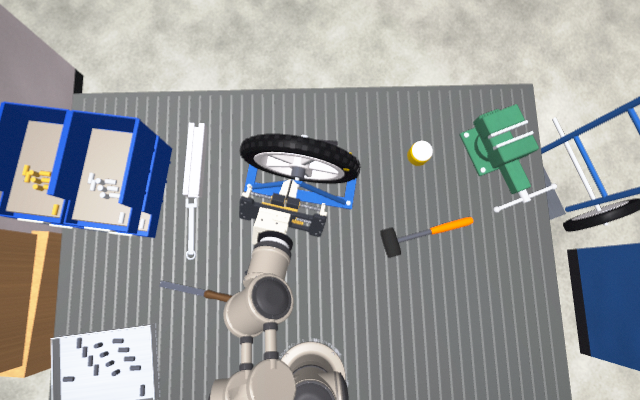

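```bash
cat > kin.py <<'E'
import numpy as np
from scipy.spatial.transform import Rotation as Ro
from scipy.optimize import least_squares
E=lambda a,t: Ro.from_euler(a,t).as_matrix()
D=[([-1.451,.342,1.524,0,1.275,-.146],[.1379,-.5066,.2267],[1.257,1.571,-1.619]),
([-1.245,.815,.035,.002,2.268,.55],[.2944,-.6308,.4672],[2.186,1.548,-1.178]),
([-.592,.321,.996,.022,1.853,1.214],[.4859,-.2268,.4357],[-.994,1.535,1.918]),
([-.307,.74,.036,.048,2.376,1.52],[.6333,-.1093,.5174],[-1.344,1.536,1.576]),
([-.315,.896,.037,.06,2.038,1.52],[.7721,-.1533,.415],[-2.919,1.392,-.01]),
([-.376,.64,.037,.121,1.982,1.51],[.7128,-.1616,.6155],[-3.042,1.079,-.14]),
([-.421,.543,.037,.183,1.74,1.506],[.7275,-.1794,.7341],[-3.071,.738,-.176]),
([-.528,.138,.583,.294,1.418,1.414],[.6142,-.1643,.8161],[-3.074,.536,-.188]),
([.18,-.27,1.58,-.43,.85,2.12],[.4969,.0674,.61],[-3.078,.505,-.186]),
([.05,-.15,2.09,-.99,.28,2.76],[.5288,.031,.3925],[-3.063,.502,-.215])]
def fk(q,p):
    h,a,b,L1,ex,L2,wx,wy,d,l2=p
    R=E("z",q[0]); x=np.array([0,0,h])+R@[a,b,0]
    R=R@E("y",q[1]); x=x+R@[0,0,L1]
    R=R@E("y",q[2]); x=x+R@[ex,0,L2]
    R=R@E("z",q[3])@E("y",q[4]); x=x+R@[wx,wy,0]
    R=R@E("z",q[5]); x=x+R@[0,0,d]
    return x,R
def rot_err(R,r):return None
if __name__=="__main__":
    f=least_squares(lambda p:np.ravel([fk(q,p)[0]-x for q,x,r in D]),[.2,0,.08,.47,0,.38,0,0,.25,0])
    print(np.round(f.x,4),np.round(np.abs(f.fun).max()*1e3,1))
    np.save("kp.npy",f.x)
    for q,x,r in D: 
        M=fk(q,f.x)[1]; T=Ro.from_euler("xyz",r).as_matrix(); print(np.round(M[:,2]-T[:,0],3),np.round(M.T@T,2).tolist() if q is D[0][0] or q is D[-1][0] else "")
E
python3 kin.py
```

```text
[ 0.2219 -0.0009  0.0813  0.5073  0.0463  0.3798  0.     -0.0049  0.318
  0.    ] 0.6
[ 0.    -0.001  0.   ] [[0.0, -1.0, 0.0], [0.0, -0.0, -1.0], [1.0, 0.0, 0.0]]
[ 0.    -0.001  0.   ] 
[ 0. -0. -0.] 
[-0.  0.  0.] 
[-0.001  0.    -0.   ] 
[-0.  0. -0.] 
[ 0.001 -0.     0.001] 
[ 0.    -0.001  0.001] 
[-0.003 -0.001 -0.006] 
[-0.004 -0.002 -0.007] [[0.0, -1.0, -0.01], [0.01, 0.01, -1.0], [1.0, 0.0, 0.01]]
```

```bash
cat > scan.py <<'E'
from h import *
import kin
kp=np.load("kp.npy")
lo=np.array([-2.53,-.77,.05,-1,.28,-3.11])+.03; hi=np.array([2.53,2.02,2.7,4.14,2.66,3.11])-.03
def ik(tp,yaw,pitch,q0s=([0,.3,2,-.3,.5,1.6],[0,.3,2,3.1,.5,-1.5])):
    x=np.array([ST[0],ST[1],.195])+Rs()@(np.array(tp)/1000)
    dirv=Rs()@[np.cos(pitch)*np.cos(yaw),np.cos(pitch)*np.sin(yaw),-np.sin(pitch)]
    best=None
    for q0 in q0s:
        def r(q):
            X,R=kin.fk(q,kp); return np.r_[(X-x)*10,(R[:,2]-dirv)*2,0.001*(q-q0)[-1]]
        f=least_squares(r,np.clip(q0,lo+.01,hi-.01),bounds=(lo,hi))
        X,R=kin.fk(f.x,kp); e=(np.linalg.norm(X-x)*1000,np.degrees(np.arccos(np.clip(R[:,2]@dirv,-1,1))))
        if best is None or e[0]/5+e[1]<best[0][0]/5+best[0][1]: best=(e,f.x)
    return best
if __name__=="__main__":
  for tp in [(-100,14,140),(3,14,62),(3,-55,33)]:
    for yaw in (-.3,0,.3):
        print(tp,yaw,[(pd,np.round(b[0],1).tolist(),np.round(b[1][3:5],2).tolist()) for pd in (10,30,40,50,60) for b in [ik(tp,yaw,np.radians(pd))]])
E
python3 scan.py
```

```text
(-100, 14, 140) -0.3 [(10, [3.9, 3.0], [4.11, 1.02]), (30, [8.0, 8.9], [-0.97, 0.64]), (40, [0.0, 0.0], [-0.96, 0.69]), (50, [0.0, 0.0], [-0.6, 0.8]), (60, [0.0, 0.0], [-0.36, 0.97])]
(-100, 14, 140) 0 [(10, [0.0, 0.0], [3.54, 0.81]), (30, [5.3, 4.3], [4.11, 0.31]), (40, [0.0, 0.0], [-0.57, 0.36]), (50, [0.0, 0.0], [-0.25, 0.61]), (60, [0.0, 0.0], [-0.13, 0.87])]
(-100, 14, 140) 0.3 [(10, [0.0, 0.0], [2.57, 0.85]), (30, [0.4, 0.3], [1.47, 0.31]), (40, [0.0, 0.0], [0.6, 0.4]), (50, [0.0, 0.0], [0.28, 0.63]), (60, [0.0, 0.0], [0.15, 0.87])]
(3, 14, 62) -0.3 [(10, [0.0, 0.0], [4.02, 1.04]), (30, [7.8, 7.0], [4.11, 0.56]), (40, [3.0, 3.4], [-0.97, 0.53]), (50, [0.0, 0.0], [-0.67, 0.62]), (60, [0.0, 0.0], [-0.37, 0.8])]
(3, 14, 62) 0 [(10, [0.0, 0.0], [3.38, 0.99]), (30, [0.6, 0.6], [3.72, 0.31]), (40, [4.7, 4.4], [-0.85, 0.31]), (50, [0.0, 0.0], [-0.28, 0.42]), (60, [0.0, 0.0], [-0.12, 0.7])]
(3, 14, 62) 0.3 [(10, [0.0, 0.0], [2.7, 1.03]), (30, [0.0, 0.0], [2.19, 0.36]), (40, [1.7, 1.7], [1.08, 0.31]), (50, [0.0, 0.0], [0.4, 0.45]), (60, [0.0, 0.0], [0.18, 0.71])]
(3, -55, 33) -0.3 [(10, [0.0, 0.0], [3.77, 1.1]), (30, [1.4, 1.2], [4.11, 0.51]), (40, [4.7, 4.9], [-0.97, 0.37]), (50, [0.0, 0.0], [-0.68, 0.46]), (60, [0.0, 0.0], [-0.33, 0.67])]
(3, -55, 33) 0 [(10, [0.0, 0.0], [3.13, 1.13]), (30, [0.0, 0.0], [3.11, 0.36]), (40, [9.1, 7.8], [3.07, 0.31]), (50, [0.1, 0.1], [-0.03, 0.31]), (60, [0.0, 0.0], [-0.01, 0.6])]
(3, -55, 33) 0.3 [(10, [0.0, 0.0], [2.49, 1.17]), (30, [0.0, 0.0], [2.08, 0.53]), (40, [0.0, 0.0], [1.4, 0.37]), (50, [0.0, 0.0], [0.66, 0.45]), (60, [0.0, 0.0], [0.31, 0.66])]
```

```bash
cat > sim.py <<'E'
from scan import *
M0=np.array([[0,-1,0],[0,0,-1],[1,0,0.]])
def iks(x,T,q0):
    def r(q):
        X,R=kin.fk(q,kp); return np.r_[(X-x)*5,((R@M0)-T).ravel()]
    l=np.array([-2.53,-.77,.036,-1,.28,-3.11]);h_=np.array([2.53,2.02,2.7,4.14,2.66,3.11])
    f=least_squares(r,np.clip(q0,l+1e-4,h_-1e-4),bounds=(l,h_)); X,R=kin.fk(f.x,kp)
    return f.x,np.linalg.norm(X-x)*1000,np.degrees(np.linalg.norm(Ro.from_matrix((R@M0).T@T).as_rotvec()))
def path(wps,T,p,q,step=.025):
    for w in wps:
        w=np.array(w); n=int(np.ceil(np.linalg.norm(w-p)/step)); mq=0; a=b=0
        for i in range(1,n+1):
            qn,e1,e2=iks(p+(w-p)*i/n,T,q); mq=max(mq,np.abs(qn-q).max()); q=qn; a=max(a,e1);b=max(b,e2)
        p=w; print(w,np.round(q,2).tolist(),"maxerr",round(a,1),round(b,2),"dq",round(mq,2))
    return q
if __name__=="__main__":
    o,p,R=pose()
    W=lambda *t:(np.array([ST[0],ST[1],.195])+Rs()@(np.array(t)/1000))
    path([(.52,.03,.6),(.55,-.35,.6),(.55,-.35,.3),W(-100,14,130),W(3,14,62),W(3,-55,33)],R,p,o["qpos"])
    path([(.52,.03,.6),(.6,-.2,.7),(.5,-.35,.45),(.5,-.35,.25),W(-100,14,130),W(3,14,62),W(3,-55,33)],R,p,o["qpos"])
E
python3 sim.py
```

```text
[0.52 0.03 0.6 ] [0.05, -0.25, 1.6, -0.34, 0.77, 2.03] maxerr 0.0 0.0 dq 0.18
[ 0.55 -0.35  0.6 ] [-1.0, 0.03, 1.35, 0.81, 1.03, 0.7] maxerr 0.0 0.0 dq 0.14
[ 0.55 -0.35  0.3 ] [-1.01, 0.23, 1.96, 1.52, 0.68, -0.31] maxerr 0.0 0.0 dq 0.12
[0.53832122 0.04734948 0.325     ] [0.07, -0.02, 2.24, 4.14, 0.28, -2.34] maxerr 9.6 3.74 dq 0.67
[0.63936114 0.0273511  0.257     ] [0.0, 0.27, 2.1, 3.75, 0.34, -1.96] maxerr 1.2 0.48 dq 0.13
[ 0.62596417 -0.04033583  0.228     ] [-0.19, 0.29, 2.18, 3.19, 0.4, -1.53] maxerr 0.0 0.0 dq 0.2
[0.52 0.03 0.6 ] [0.05, -0.25, 1.6, -0.34, 0.77, 2.03] maxerr 0.0 0.0 dq 0.18
[ 0.6 -0.2  0.7] [-0.62, -0.03, 1.14, 0.42, 1.04, 1.22] maxerr 0.0 0.0 dq 0.12
[ 0.5  -0.35  0.45] [-1.12, -0.0, 1.77, 1.09, 0.9, 0.22] maxerr 0.0 0.0 dq 0.08
[ 0.5  -0.35  0.25] [-1.13, 0.27, 2.11, 1.64, 0.77, -0.58] maxerr 0.0 0.0 dq 0.11
[0.53832122 0.04734948 0.325     ] [0.07, -0.02, 2.24, 4.14, 0.28, -2.34] maxerr 7.8 3.0 dq 0.54
[0.63936114 0.0273511  0.257     ] [0.0, 0.27, 2.1, 3.75, 0.34, -1.96] maxerr 1.2 0.48 dq 0.13
[ 0.62596417 -0.04033583  0.228     ] [-0.19, 0.29, 2.18, 3.19, 0.4, -1.53] maxerr 0.0 0.0 dq 0.2
```

```bash
cat > sim2.py <<'E'
from sim import *
W=lambda *t:(np.array([ST[0],ST[1],.195])+Rs()@(np.array(t)/1000))
for yw in (-.25,-.19,-.05):
  for pt in (10,15,20):
    T=Ro.from_euler("xyz",[-np.pi,np.radians(pt),yw]).as_matrix()
    print("YAW",yw,pt)
    path([(.5,-.35,.25),W(-120,14,125),W(-60,14,90),W(5,14,62),W(5,-55,33)],T,np.array([.5,-.35,.35]),[-1.13,.1,1.95,1.6,.8,-.3])
E
python3 sim2.py
```

```text
YAW -0.25 10
[ 0.5  -0.35  0.25] [-1.2, 0.46, 2.28, 2.1, 1.18, -1.23] maxerr 0.0 0.0 dq 0.66
[0.51870182 0.05123265 0.32      ] [0.19, 0.15, 2.44, 3.7, 0.92, -1.85] maxerr 0.0 0.0 dq 0.14
[0.57756002 0.03958312 0.285     ] [0.11, 0.33, 2.37, 3.57, 0.99, -1.75] maxerr 0.0 0.0 dq 0.06
[0.64132308 0.02696279 0.257     ] [0.05, 0.46, 2.25, 3.5, 0.99, -1.72] maxerr 0.0 0.0 dq 0.05
[ 0.62792611 -0.04072415  0.228     ] [-0.15, 0.53, 2.33, 3.25, 1.12, -1.6] maxerr 0.0 0.0 dq 0.09
YAW -0.25 15
[ 0.5  -0.35  0.25] [-1.18, 0.39, 2.25, 2.03, 1.04, -1.11] maxerr 0.0 0.0 dq 0.52
[0.51870182 0.05123265 0.32      ] [0.18, 0.08, 2.4, 3.79, 0.73, -1.97] maxerr 0.0 0.0 dq 0.17
[0.57756002 0.03958312 0.285     ] [0.1, 0.25, 2.33, 3.63, 0.8, -1.83] maxerr 0.0 0.0 dq 0.07
[0.64132308 0.02696279 0.257     ] [0.05, 0.4, 2.22, 3.55, 0.81, -1.78] maxerr 0.0 0.0 dq 0.05
[ 0.62792611 -0.04072415  0.228     ] [-0.16, 0.45, 2.3, 3.26, 0.92, -1.62] maxerr 0.0 0.0 dq 0.1
YAW -0.25 20
[ 0.5  -0.35  0.25] [-1.16, 0.33, 2.21, 1.94, 0.92, -0.98] maxerr 0.0 0.0 dq 0.36
[0.51870182 0.05123265 0.32      ] [0.17, 0.02, 2.
[... 2520 characters left out ...]
axerr 0.0 0.0 dq 0.07
[0.64132308 0.02696279 0.257     ] [-0.13, 0.37, 2.27, 3.03, 0.81, -1.52] maxerr 0.0 0.0 dq 0.06
[ 0.62792611 -0.04072415  0.228     ] [-0.35, 0.44, 2.32, 2.78, 0.95, -1.44] maxerr 0.0 0.0 dq 0.09
YAW -0.05 20
[ 0.5  -0.35  0.25] [-1.24, 0.39, 2.1, 1.65, 1.07, -0.87] maxerr 0.0 0.0 dq 0.31
[0.51870182 0.05123265 0.32      ] [-0.09, -0.05, 2.4, 3.05, 0.43, -1.5] maxerr 0.0 0.0 dq 0.23
[0.57756002 0.03958312 0.285     ] [-0.11, 0.15, 2.33, 3.03, 0.57, -1.5] maxerr 0.0 0.0 dq 0.07
[0.64132308 0.02696279 0.257     ] [-0.13, 0.31, 2.22, 3.01, 0.62, -1.49] maxerr 0.0 0.0 dq 0.06
[ 0.62792611 -0.04072415  0.228     ] [-0.34, 0.37, 2.28, 2.74, 0.76, -1.37] maxerr 0.0 0.0 dq 0.1
```

```bash
cat >> h.py <<'E'
def gow(*targets):
    o,p,R=pose(); print("t",round(o["time"],2),"p",np.round(p,3),"rpy",np.round(np.degrees(o["tool_rot"]),1),"q",np.round(o["qpos"],2).tolist()); 
    for g in targets:
        d=np.array(g)-p; print(" ->",g,"tool mm",np.round(R.T@d*1000,1),"len",round(np.linalg.norm(d)*1000,1)); p=np.array(g)
E
python3 -c "
from h import *
gow((.52,.03,.6),(.65,-.18,.78))"
```

```text
t 9.9 p [0.529 0.032 0.393] rpy [-175.5   28.8  -12.3] q [0.06, -0.15, 2.09, -0.99, 0.28, 2.76]
 -> (0.52, 0.03, 0.6) tool mm [-106.9  -10.6 -177.6] len 207.6
 -> (0.65, -0.18, 0.78) tool mm [  63.8  158.2 -253.6] len 305.6
```

Call:
play_rows(moves=[[[-0.01,-0.001,-0.015,0,-1],[-0.02,-0.002,-0.035,0,-1],[-0.02,-0.002,-0.035,0,-1],[-0.02,-0.002,-0.035,0,-1],[-0.02,-0.002,-0.035,0,-1],[-0.02,-0.002,-0.035,0,-1],[0.01,0.026,-0.04,0,-1],[0.01,0.026,-0.04,0,-1],[0.01,0.026,-0.04,0,-1],[0.01,0.026,-0.04,0,-1]]])

```text
time: 10.9
tool_pos: [0.5984, -0.0959, 0.7515]
tool_rot: [-3.069, 0.476, -0.187]
contact_force: [-0.1, 0.0, 1.0]
opening: 0.0004
```

```bash
python3 -c "
from h import *
gow((.65,-.18,.78))"
```

```text
t 10.9 p [ 0.598 -0.096  0.751] rpy [-175.9   27.2  -10.7] q [-0.37, -0.06, 1.05, 0.19, 1.07, 1.47]
 -> (0.65, -0.18, 0.78) tool mm [ 45.9  68.8 -60.8] len 102.7
```

Call:
play_rows(moves=[[[0.01,0.015,-0.045,0,-1],[0.01,0.015,-0.045,0,-1],[0.01,0.015,-0.045,0,-1],[0.01,0.01,-0.045,0,-1],[0.01,0,-0.048,0,-1],[0,0,-0.048,0,-1],[0,0,-0.048,0,-1],[0,0,-0.048,0,-1],[0,0,-0.048,0,-1],[0,0,-0.048,0,-1]]])

```text
time: 11.9
tool_pos: [0.6866, -0.1783, 0.9307]
tool_rot: [-3.077, 0.269, -0.197]
contact_force: [-0.0, -0.0, 0.5]
opening: 0.0002
```

```bash
python3 -c "
from h import *
gow((.6,-.35,.65),(.5,-.35,.45))"
```

```text
t 11.9 p [ 0.687 -0.178  0.931] rpy [-176.3   15.4  -11.3] q [-0.49, 0.4, 0.04, 0.28, 1.43, 1.51]
 -> (0.6, -0.35, 0.65) tool mm [ 25.  203.2 271.7] len 340.3
 -> (0.5, -0.35, 0.45) tool mm [-41.4  33.6 217.2] len 223.6
```

Call:
play_rows(moves=[[[0.001,0.014,0.02,0,-1],[0.003,0.028,0.038,0,-1],[0.003,0.028,0.038,0,-1],[0.003,0.028,0.038,0,-1],[0.003,0.028,0.038,0,-1],[0.003,0.028,0.038,0,-1],[0.003,0.028,0.038,0,-1],[0.003,0.028,0.038,0,-1],[-0.008,0.006,0.042,0,-1],[-0.008,0.006,0.042,0,-1]]])

```text
time: 12.9
tool_pos: [0.5564, -0.3481, 0.622]
tool_rot: [-3.127, 0.18, -0.215]
contact_force: [1.0, 0.2, -0.5]
opening: 0.0009
```

```bash
python3 -c "
from h import *
gow((.5,-.35,.45),(.5,-.35,.28))"
```

```text
t 12.9 p [ 0.556 -0.348  0.622] rpy [-179.2   10.3  -12.3] q [-1.05, -0.02, 1.6, 1.34, 0.84, 0.16]
 -> (0.5, -0.35, 0.45) tool mm [-23.   16.5 178.8] len 181.0
 -> (0.5, -0.35, 0.28) tool mm [ 30.4   2.4 167.2] len 170.0
```

Call:
play_rows(moves=[[[-0.003,0.002,0.02,0,-1],[-0.003,0.002,0.025,0,-1],[-0.003,0.002,0.025,0,-1],[-0.003,0.002,0.025,0,-1],[-0.003,0.002,0.025,0,-1],[-0.003,0.002,0.025,0,-1],[-0.003,0.002,0.025,0,-1],[0,0.002,0.025,0,-1],[0.004,0,0.025,0,-1],[0.004,0,0.025,0,-1]]])

```text
time: 13.9
tool_pos: [0.4937, -0.362, 0.4089]
tool_rot: [3.091, 0.141, -0.25]
contact_force: [0.3, 0.6, -0.4]
opening: 0.0005
```

```bash
cat > sim3.py <<'E'
from sim import *
W=lambda *t:(np.array([ST[0],ST[1],.195])+Rs()@(np.array(t)/1000))
o,p,R=pose()
path([(.5,-.35,.32),W(-130,0,125),W(-60,5,85),W(3,5,72),W(3,-60,45)],R,p,o["qpos"])
E
python3 -c "
from h import *
gow((.5,-.35,.32),(.5,-.05,.32))
go((-130,0,125))"; python3 sim3.py
```

```text
t 13.9 p [ 0.494 -0.362  0.409] rpy [177.1   8.1 -14.3] q [-1.21, 0.12, 2.11, 1.86, 1.01, -0.76]
 -> (0.5, -0.35, 0.32) tool mm [ 15.6 -17.6  86.8] len 89.9
 -> (0.5, -0.05, 0.32) tool mm [ -73.5 -290.8   -4.2] len 300.0
t 13.9 tip [ -64.3 -396.2  213.9] xdir [ 0.989 -0.054 -0.14 ] F [ 0.2  0.7 -0.4] q [-1.21, 0.12, 2.11, 1.86, 1.01, -0.76]
 -> (-130, 0, 125) tool mm [ -74.  -396.6   80.4] len 411.4
[ 0.5  -0.35  0.32] [-1.2, 0.3, 2.24, 2.03, 1.11, -1.08] maxerr 0.0 0.0 dq 0.09
[0.50617389 0.03944066 0.32      ] [0.15, 0.16, 2.5, 3.62, 1.0, -1.84] maxerr 0.0 0.0 dq 0.15
[0.57581259 0.03075439 0.28      ] [0.08, 0.37, 2.4, 3.52, 1.08, -1.76] maxerr 0.0 0.0 dq 0.06
[0.6376137  0.01852237 0.267     ] [0.03, 0.46, 2.27, 3.47, 1.03, -1.75] maxerr 0.0 0.0 dq 0.05
[ 0.62499337 -0.04524068  0.24      ] [-0.17, 0.52, 2.35, 3.23, 1.16, -1.65] maxerr 0.0 0.0 dq 0.08
```

Call:
play_rows(moves=[[[-0.005,-0.015,0.006,0,-1],[-0.006,-0.03,0.006,0,-1],[-0.006,-0.03,0.006,0,-1],[-0.006,-0.03,0.006,0,-1],[-0.006,-0.03,0.006,0,-1],[-0.006,-0.03,0.006,0,-1],[-0.006,-0.03,0.006,0,-1],[-0.006,-0.03,0.006,0,-1],[-0.006,-0.03,0.006,0,-1],[-0.006,-0.03,0.006,0,-1]]])

```text
time: 14.9
tool_pos: [0.5024, -0.0822, 0.362]
tool_rot: [3.048, 0.1, -0.281]
contact_force: [1.7, 0.0, 1.4]
opening: 0.0004
```

```bash
python3 -c "
from h import *
gow()
go((-130,0,125))"; python3 sim3.py
```

```text
t 14.9 p [ 0.502 -0.082  0.362] rpy [174.6   5.8 -16.1] q [-0.37, -0.0, 2.52, 3.03, 0.85, -1.6]
t 14.9 tip [-110.1 -120.   167. ] xdir [ 0.991 -0.085 -0.1  ] F [1.7 0.3 1.4] q [-0.37, -0.0, 2.52, 3.03, 0.85, -1.6]
 -> (-130, 0, 125) tool mm [ -25.7 -121.6   33.5] len 128.7
[ 0.5  -0.35  0.32] [-1.19, 0.33, 2.27, 2.11, 1.15, -1.2] maxerr 0.0 0.0 dq 0.22
[0.50617389 0.03944066 0.32      ] [0.2, 0.22, 2.51, 3.68, 1.11, -1.87] maxerr 0.0 0.0 dq 0.14
[0.57581259 0.03075439 0.28      ] [0.12, 0.42, 2.4, 3.57, 1.17, -1.8] maxerr 0.0 0.0 dq 0.05
[0.6376137  0.01852237 0.267     ] [0.06, 0.5, 2.27, 3.52, 1.12, -1.8] maxerr 0.0 0.0 dq 0.05
[ 0.62499337 -0.04524068  0.24      ] [-0.14, 0.56, 2.35, 3.29, 1.24, -1.7] maxerr 0.0 0.0 dq 0.08
```

```bash
python3 -c "
from h import *
go((-95,17,85),(-95,17,72))"
```

```text
t 14.9 tip [-110.1 -120.   167. ] xdir [ 0.991 -0.085 -0.1  ] F [1.7 0.3 1.4] q [-0.37, -0.0, 2.52, 3.03, 0.85, -1.6]
 -> (-95, 17, 85) tool mm [  11.5 -144.8   67.9] len 160.4
 -> (-95, 17, 72) tool mm [ 1.3 -1.2 12.9] len 13.0
```

Call:
play_rows(moves=[[[0,-0.02,0.01,2,-1],[0,-0.022,0.013,3,-1],[0,-0.022,0.013,0,-1],[0,-0.022,0.013,0,-1],[0,-0.022,0.013,0,-1],[0,-0.022,0.013,0,-1],[0,0,0,0,-1],[0,0,0,0,-1],[0,0,0,0,-1],[0,0,0,0,-1]]])

```text
time: 15.9
tool_pos: [0.5429, 0.0519, 0.3061]
tool_rot: [-3.127, 0.055, -0.277]
contact_force: [-0.1, 0.9, -0.5]
opening: 0.0003
```

```bash
python3 -c "
from h import *
gow()
go((-80,17,72),(0,17,70))"
```

```text
t 15.9 p [0.543 0.052 0.306] rpy [-179.2    3.2  -15.9] q [0.25, 0.36, 2.43, 3.7, 1.22, -1.74]
t 15.9 tip [-96.4  19.3 111.1] xdir [ 0.995 -0.081 -0.055] F [-0.3  0.9 -0.5] q [0.25, 0.36, 2.43, 3.7, 1.22, -1.74]
 -> (-80, 17, 72) tool mm [18.7  1.6 38.2] len 42.5
 -> (0, 17, 70) tool mm [79.7 -6.6 -2.3] len 80.0
```

Call:
play_rows(moves=[[[0.006,0,0.01,0,-1],[0.006,0,0.01,0,-1],[0.006,0,0.01,0,-1],[0.006,0,0.008,0,-1],[0.01,0,0,0,-1],[0.01,0,0,0,-1],[0.01,-0.001,0,0,-1],[0.01,-0.001,0,0,-1],[0,0,0,0,-1],[0,0,0,0,-1]]])

```text
time: 16.9
tool_pos: [0.6077, 0.0291, 0.2717]
tool_rot: [-3.12, 0.043, -0.287]
contact_force: [-0.9, -0.3, 0.2]
opening: 0.0005
```

```bash
cat > look.py <<'E'
from h import *
import cv2,sys
k=sys.argv[1]
a=robot.read_camera("scene")[:,:,::-1]; b=robot.read_camera("top")[:,:,::-1]
i=np.hstack([cv2.resize(a[150:290,270:420],None,fx=2.66,fy=4,interpolation=cv2.INTER_CUBIC),cv2.resize(b[110:230,220:380],None,fx=2.5,fy=4.667,interpolation=cv2.INTER_CUBIC)[:560]])
cv2.imwrite(f"pics/l{k}.png",i); cv2.imwrite(f"pics/ls{k}.png",a)
E
python3 look.py 2; python3 -c "
from h import *
gow()
go((0,17,70))"
```

```text
t 17.0 p [0.608 0.029 0.272] rpy [-178.8    2.5  -16.4] q [0.14, 0.52, 2.33, 3.59, 1.26, -1.67]
t 17.0 tip [-28.6   9.8  76.6] xdir [ 0.995 -0.091 -0.044] F [ 0.5 -0.2  0.2] q [0.14, 0.52, 2.33, 3.59, 1.26, -1.67]
 -> (0, 17, 70) tool mm [28.1 -9.7  5.6] len 30.3
```

View pics/l2.png

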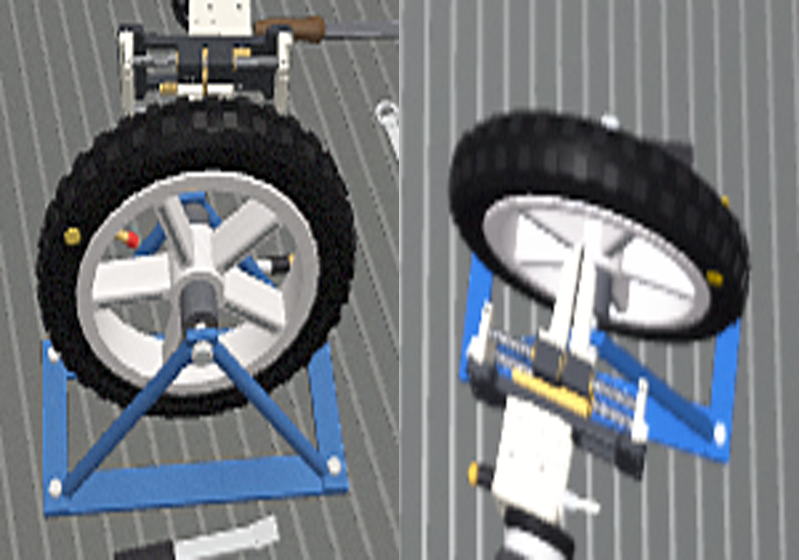

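Call:
play_rows(moves=[[[0.003,-0.005,0.003,0,-1],[0.006,-0.004,0.003,0,-1],[0.008,-0.001,0,0,-1],[0.009,0,0,0,-1],[0.006,0,0,0,-1],[0,0,0,0,-1],[0,0.003,0,0,-1],[0,0.003,0,0,-1],[0,0.003,0,0,-1],[0,0,0,0,-1]]])

```text
time: 18.0
tool_pos: [0.6403, 0.0214, 0.263]
tool_rot: [-3.121, 0.045, -0.286]
contact_force: [0.2, 0.3, -0.1]
opening: 0.0008
```

```bash
python3 look.py 3; python3 -c "
from h import *
gow()
go((2,8,70),(2,-20,76),(2,-38,69),(2,-51,62))"
```

```text
t 18.1 p [0.64  0.022 0.263] rpy [-178.8    2.6  -16.3] q [0.1, 0.56, 2.26, 3.55, 1.23, -1.68]
t 18.1 tip [ 5.2  8.7 68.1] xdir [ 0.995 -0.09  -0.045] F [-0.1  0.1 -0.3] q [0.1, 0.56, 2.26, 3.55, 1.23, -1.68]
 -> (2, 8, 70) tool mm [-3.2  1.  -1.8] len 3.8
 -> (2, -20, 76) tool mm [ 2.2 27.8 -6.7] len 28.6
 -> (2, -38, 69) tool mm [ 1.9 18.1  6.6] len 19.3
 -> (2, -51, 62) tool mm [ 1.5 13.1  6.7] len 14.8
```

View pics/l3.png

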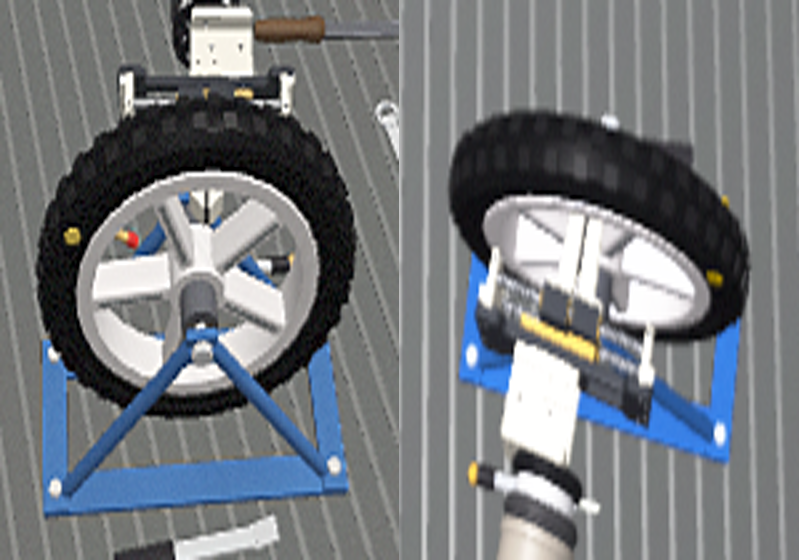

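Call:
play_rows(moves=[[[-0.001,0.004,-0.001,0,-1],[0,0.005,-0.001,0,-1],[0,0.005,-0.001,0,-1],[0,0.005,-0.001,0,-1],[0,0.005,-0.001,0,-1],[0,0.005,0,0,-1],[0,0.005,0,0,-1],[0,0.005,0.001,0,-1],[0,0.005,0.001,0,-1],[0,0.004,0.001,0,-1]]])

```text
time: 19.1
tool_pos: [0.6281, -0.016, 0.2666]
tool_rot: [-3.124, 0.041, -0.256]
contact_force: [1.2, 4.8, 1.4]
opening: 0.0004
```

```bash
python3 look.py 4; python3 -c "
from h import *
gow()
go((2,-38,69),(2,-51,62))"
```

```text
t 19.2 p [ 0.628 -0.017  0.266] rpy [-179.     2.4  -14.8] q [-0.04, 0.54, 2.33, 3.37, 1.26, -1.62]
t 19.2 tip [  0.4 -31.6  71.3] xdir [ 0.997 -0.063 -0.042] F [0.2 2.6 1.1] q [-0.04, 0.54, 2.33, 3.37, 1.26, -1.62]
 -> (2, -38, 69) tool mm [2.1 6.3 2.1] len 7.0
 -> (2, -51, 62) tool mm [ 1.1 13.1  6.7] len 14.8
```

View pics/l4.png

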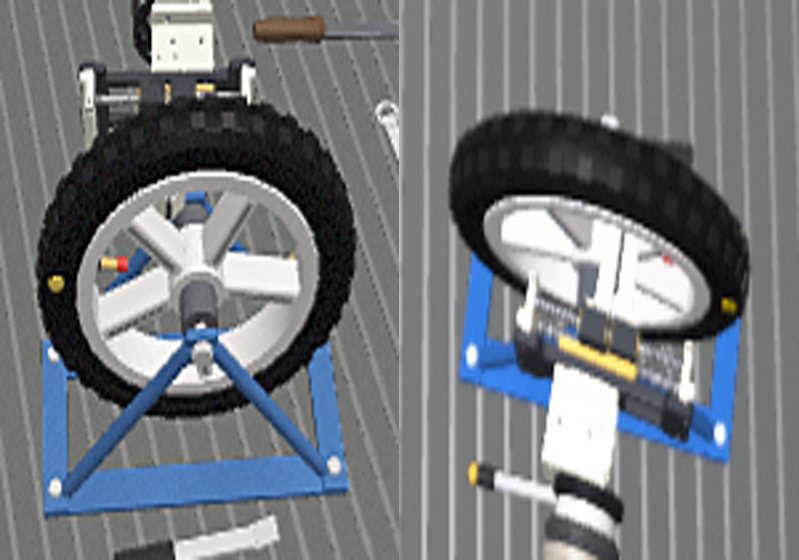

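Call:
play_rows(moves=[[[0.001,0.005,0.001,0,-1],[0.001,0.005,0.002,0,-1],[0,0.005,0.002,0,-1],[0,0.005,0.002,0,-1],[0,0.002,0.001,0,-1],[0,-0.004,0,0,-1],[0,-0.005,0,0,-1],[-0.02,0,0,0,-1],[-0.025,0,0,0,-1],[-0.015,0,0,0,-1]]])

```text
time: 20.2
tool_pos: [0.5674, -0.0167, 0.2603]
tool_rot: [-3.124, 0.04, -0.265]
contact_force: [1.0, -0.2, -1.0]
opening: 0.0005
```

```bash
cat > ang.py <<'E'
from h import *
import sys,cv2
# estimate wheel angle: fit to red cap, yellow dot (scene), via colour
def est(show=True):
    a=robot.read_camera("scene"); h=cv2.cvtColor(a,cv2.COLOR_RGB2HSV)
    g0=None; out={}
    H,S,V=[h[...,i].astype(int) for i in range(3)]
    m={"yel":(H>20)&(H<35)&(S>140)&(V>90),"red":((H<6)|(H>174))&(S>150)&(V>80)}
    for k,mm in m.items():
        mm=mm.astype(np.uint8); mm[:165]=0;mm[275:]=0;mm[:,:280]=0;mm[:,410:]=0
        n,_,st,ce=cv2.connectedComponentsWithStats(mm)
        out[k]=[(np.round(ce[i],1).tolist(),int(st[i,4])) for i in range(1,n) if st[i,4]>=3]
    return out
def pred(th):
    v=th+np.pi
    return {"yel":proj("scene",S2W(ST,wp(v,.0225,.1538)))[0],"red":proj("scene",S2W(ST,wp(v,0,.079)))[0]}
def fit(o):
    best=[]
    for k in o:
        for c,n in o[k]:
            t=np.linspace(0,2*np.pi,1441); d=[np.linalg.norm(pred(x)[k]-c) for x in t]; i=int(np.argmin(d)); best.append((k,c,n,"theta deg",round(np.degrees(t[i]),1),"px",round(d[i],1)))
    return best
if __name__=="__main__":
    for b in fit(est()): print(*b)
E
python3 ang.py; python3 -c "
from h import *
gow()
go((-60,50,60))"
```

```text
yel [290.4, 228.6] 18 theta deg 272.5 px 0.5
red [314.8, 219.9] 10 theta deg 271.0 px 1.6
t 20.25 p [ 0.566 -0.016  0.26 ] rpy [-179.     2.4  -15.2] q [-0.04, 0.55, 2.49, 3.37, 1.43, -1.58]
t 20.25 tip [-60.6 -43.1  64.7] xdir [ 0.997 -0.069 -0.042] F [-2.1 -0.5 -1.2] q [-0.04, 0.55, 2.49, 3.37, 1.43, -1.58]
 -> (-60, 50, 60) tool mm [ -5.7 -92.8   6.6] len 93.2
```

Call:
play_rows(moves=[[[-0.001,-0.01,0.001,0,-1],[-0.001,-0.018,0.001,0,-1],[-0.001,-0.018,0.001,0,-1],[-0.001,-0.018,0.001,0,-1],[-0.001,-0.018,0.001,0,-1],[-0.001,-0.012,0.001,0,-1],[0,0,0,0,-1],[0,0,0,0,-1],[0,0,0,0,-1],[0,0,0,0,-1]]])

```text
time: 21.25
tool_pos: [0.587, 0.0784, 0.2536]
tool_rot: [-3.121, 0.048, -0.273]
contact_force: [-0.4, 0.1, 0.4]
opening: 0.0005
```

```bash
python3 -c "
from h import *
gow()
go((-35,53,57),(2,53,57))"
```

```text
t 21.25 p [0.587 0.078 0.254] rpy [-178.8    2.8  -15.6] q [0.29, 0.57, 2.34, 3.72, 1.33, -1.68]
t 21.25 tip [-58.3  54.   58.6] xdir [ 0.996 -0.077 -0.048] F [-0.4  0.1  0.4] q [0.29, 0.57, 2.34, 3.72, 1.33, -1.68]
 -> (-35, 53, 57) tool mm [23.3 -0.8  0.5] len 23.3
 -> (2, 53, 57) tool mm [36.8 -2.9 -1.7] len 37.0
```

Call:
play_rows(moves=[[[0.008,0,0,0,-1],[0.01,-0.001,0,0,-1],[0.01,-0.001,-0.001,0,-1],[0.01,-0.001,-0.001,0,-1],[0.01,-0.001,0,0,-1],[0.01,0,0,0,-1],[0.004,0,0,0,-1],[0,0,0,0,-1],[0,0,0,0,-1],[0,0,0,0,-1]]])

```text
time: 22.25
tool_pos: [0.6537, 0.0613, 0.2524]
tool_rot: [-3.122, 0.048, -0.277]
contact_force: [0.2, 0.4, -0.3]
opening: 0.0003
```

```bash
python3 ang.py; python3 look.py 5; python3 -c "
from h import *
gow()
go((2,20,75),(2,-15,78),(2,-38,69),(2,-51,61))"
```

```text
yel [290.5, 228.5] 20 theta deg 272.5 px 0.4
red [314.8, 219.9] 10 theta deg 271.0 px 1.6
t 22.4 p [0.654 0.061 0.252] rpy [-178.9    2.8  -15.8] q [0.2, 0.6, 2.2, 3.65, 1.22, -1.72]
t 22.4 tip [10.5 50.2 57.4] xdir [ 0.996 -0.081 -0.048] F [-0.4 -0.9 -0.3] q [0.2, 0.6, 2.2, 3.65, 1.22, -1.72]
 -> (2, 20, 75) tool mm [ -6.9  30.4 -17.9] len 36.0
 -> (2, -15, 78) tool mm [ 2.7 34.8 -3.8] len 35.1
 -> (2, -38, 69) tool mm [ 2.3 23.1  8.4] len 24.7
 -> (2, -51, 61) tool mm [ 1.4 13.1  7.7] len 15.3
```

View pics/l5.png

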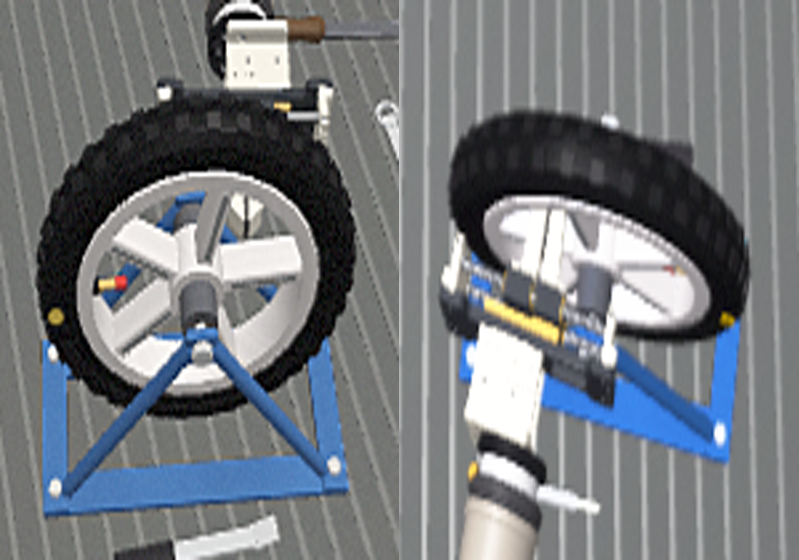

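Call:
play_rows(moves=[[[-0.003,0.003,-0.002,0,-1],[-0.002,0.005,-0.002,0,-1],[-0.001,0.005,-0.002,0,-1],[0,0.005,-0.002,0,-1],[0,0.005,-0.002,0,-1],[0,0.005,-0.002,0,-1],[0,0.005,-0.001,0,-1],[0,0.005,-0.001,0,-1],[0,0.005,-0.001,0,-1],[0,0.005,0,0,-1]]])

```text
time: 23.4
tool_pos: [0.6348, 0.0196, 0.2667]
tool_rot: [-3.124, 0.052, -0.26]
contact_force: [3.0, 6.0, -1.6]
opening: 0.001
```

```bash
python3 -c "
from h import *
gow()
go((2,-15,76),(2,-38,69),(2,-51,61))"
```

```text
t 23.4 p [0.635 0.02  0.267] rpy [-179.     3.   -14.9] q [0.08, 0.54, 2.28, 3.5, 1.22, -1.66]
t 23.4 tip [ 0.   5.5 71.7] xdir [ 0.997 -0.065 -0.052] F [ 1.8  6.4 -1.6] q [0.08, 0.54, 2.28, 3.5, 1.22, -1.66]
 -> (2, -15, 76) tool mm [ 3.1 20.3 -4.8] len 21.0
 -> (2, -38, 69) tool mm [ 1.9 23.1  6.5] len 24.0
 -> (2, -51, 61) tool mm [ 1.3 13.1  7.7] len 15.3
```

Call:
play_rows(moves=[[[0.001,0.005,-0.001,0,-1],[0.001,0.005,-0.001,0,-1],[0,0.005,-0.001,0,-1],[0,0.005,0,0,-1],[0,0.005,0,0,-1],[0,0.005,0.001,0,-1],[0,0.005,0.001,0,-1],[0,0.005,0.001,0,-1],[0,0.005,0.002,0,-1],[0,0.005,0.002,0,-1]]])

```text
time: 24.4
tool_pos: [0.6232, -0.0292, 0.268]
tool_rot: [-3.124, 0.039, -0.25]
contact_force: [-0.7, 4.3, 2.2]
opening: 0.0006
```

```bash
python3 ang.py; python3 look.py 6; python3 -c "
from h import *
gow()
go((2,-51,61),(2,-59,52))"
```

```text
red [331.7, 233.1] 14 theta deg 335.0 px 0.0
t 24.55 p [ 0.623 -0.03   0.267] rpy [-179.     2.3  -14.5] q [-0.09, 0.53, 2.35, 3.31, 1.27, -1.6]
t 24.55 tip [ -1.9 -45.5  72.3] xdir [ 0.998 -0.057 -0.041] F [-1.4 -0.   1.4] q [-0.09, 0.53, 2.35, 3.31, 1.27, -1.6]
 -> (2, -51, 61) tool mm [ 4.7  5.5 11. ] len 13.2
 -> (2, -59, 52) tool mm [0.8 8.1 8.8] len 12.0
```

View pics/l6.png

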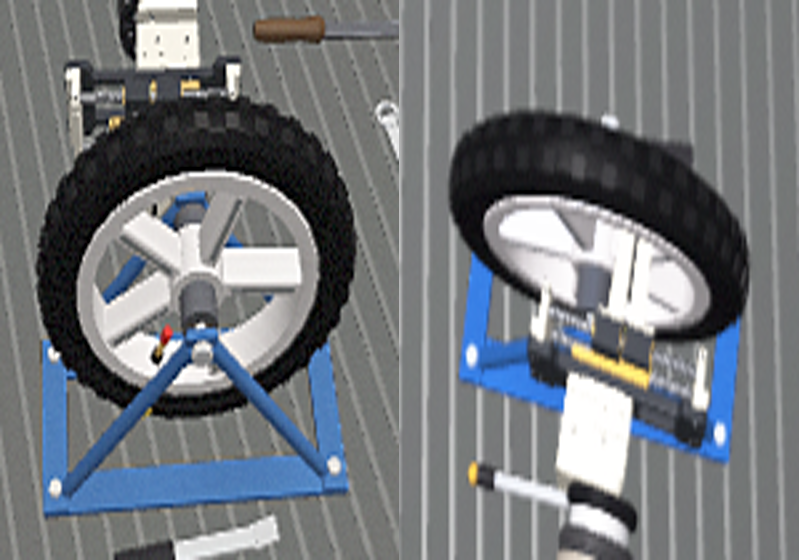

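Call:
play_rows(moves=[[[0.001,0.002,0.003,0,-1],[0.001,0.002,0.004,0,-1],[0.001,0.002,0.004,0,-1],[0.001,0.002,0.003,0,-1],[0,0,0,0,-1],[0,-0.004,-0.001,0,-1],[0,-0.005,-0.001,0,-1],[-0.02,0,0,0,-1],[-0.025,0,0,0,-1],[-0.015,0,0,0,-1]]])

```text
time: 25.55
tool_pos: [0.5686, -0.0159, 0.257]
tool_rot: [-3.124, 0.039, -0.258]
contact_force: [-1.1, -0.5, 0.2]
opening: 0.0008
```

```bash
python3 ang.py;  python3 look.py 7;python3 -c "
from h import *
gow()
go((-60,50,60))"
```

```text
yel [333.0, 253.0] 15 theta deg 348.8 px 0.6
red [336.9, 233.7] 9 theta deg 347.2 px 0.2
t 25.7 p [ 0.57  -0.016  0.257] rpy [-179.     2.2  -14.8] q [-0.04, 0.56, 2.48, 3.36, 1.44, -1.57]
t 25.7 tip [-56.8 -42.   62. ] xdir [ 0.997 -0.062 -0.039] F [1.1 0.4 0. ] q [-0.04, 0.56, 2.48, 3.36, 1.44, -1.57]
 -> (-60, 50, 60) tool mm [ -8.8 -91.6   4. ] len 92.1
```

View pics/l7.png

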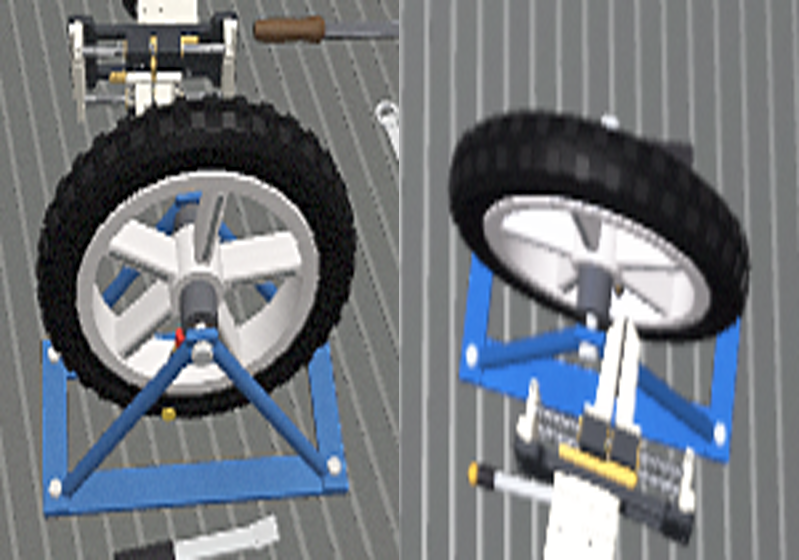

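Call:
play_rows(moves=[[[-0.002,-0.01,0.001,0,-1],[-0.002,-0.018,0.001,0,-1],[-0.002,-0.018,0.001,0,-1],[-0.001,-0.018,0.001,0,-1],[-0.001,-0.018,0.001,0,-1],[-0.001,-0.01,0,0,-1],[0,0,0,0,-1],[0,0,0,0,-1],[0,0,0,0,-1],[0,0,0,0,-1]]])

```text
time: 26.7
tool_pos: [0.5931, 0.0778, 0.255]
tool_rot: [-3.116, 0.036, -0.262]
contact_force: [0.4, 0.4, 0.0]
opening: 0.0
```

```bash
python3 -c "
from h import *
gow()
go((3,50,57))"
```

```text
t 26.7 p [0.593 0.078 0.255] rpy [-178.6    2.   -15. ] q [0.28, 0.58, 2.33, 3.69, 1.34, -1.67]
t 26.7 tip [-52.2  54.6  60. ] xdir [ 0.997 -0.066 -0.036] F [0.3 0.4 0. ] q [0.28, 0.58, 2.33, 3.69, 1.34, -1.67]
 -> (3, 50, 57) tool mm [55.5  0.9  1. ] len 55.5
```

Call:
play_rows(moves=[[[0.008,0,0,0,-1],[0.01,0,0,0,-1],[0.01,0,0,0,-1],[0.01,0,0,0,-1],[0.01,0,0,0,-1],[0,0,0,0,-1],[0,0.003,-0.001,0,-1],[0,0.003,-0.001,0,-1],[0,0.003,-0.001,0,-1],[0,0,0,0,-1]]])

```text
time: 27.7
tool_pos: [0.6412, 0.0523, 0.2557]
tool_rot: [-3.117, 0.037, -0.265]
contact_force: [0.8, -0.3, -0.2]
opening: 0.0005
```

```bash
python3 ang.py; python3 -c "
from h import *
gow()
go((3,30,65))"
```

```text
yel [332.9, 252.9] 14 theta deg 348.8 px 0.7
red [336.9, 233.7] 9 theta deg 347.2 px 0.2
t 27.75 p [0.641 0.052 0.256] rpy [-178.6    2.1  -15.2] q [0.17, 0.59, 2.24, 3.6, 1.26, -1.68]
t 27.75 tip [ 0.  38.9 60.6] xdir [ 0.997 -0.069 -0.037] F [-0.8  0.9 -0.7] q [0.17, 0.59, 2.24, 3.6, 1.26, -1.68]
 -> (3, 30, 65) tool mm [ 3.4  8.6 -4.7] len 10.4
```

Call:
play_rows(moves=[[[0,0.003,0,0,-1],[0,0.003,0,0,-1],[0,0.002,0,0,-1],[0,0,0,0,-1],[0,0,0,0,-1],[0,0,0,0,-1],[0,0,0,0,-1],[0,0,0,0,-1],[0,0,0,0,-1],[0,0,0,0,-1]]])

```text
time: 28.75
tool_pos: [0.6401, 0.0478, 0.2569]
tool_rot: [-3.117, 0.033, -0.257]
contact_force: [1.7, 2.3, 0.6]
opening: 0.0004
```

```bash
python3 ang.py; python3 look.py 8; python3 -c "
from h import *
go((3,28,62))"
```

```text
yel [336.1, 253.1] 14 theta deg 352.5 px 0.6
red [338.3, 233.7] 3 theta deg 350.5 px 0.3
t 28.9 tip [-0.3 34.2 61.9] xdir [ 0.998 -0.061 -0.033] F [ 0.2  2.3 -0. ] q [0.15, 0.59, 2.25, 3.57, 1.26, -1.67]
 -> (3, 28, 62) tool mm [ 3.6  6.  -0.4] len 7.0
```

View pics/l8.png

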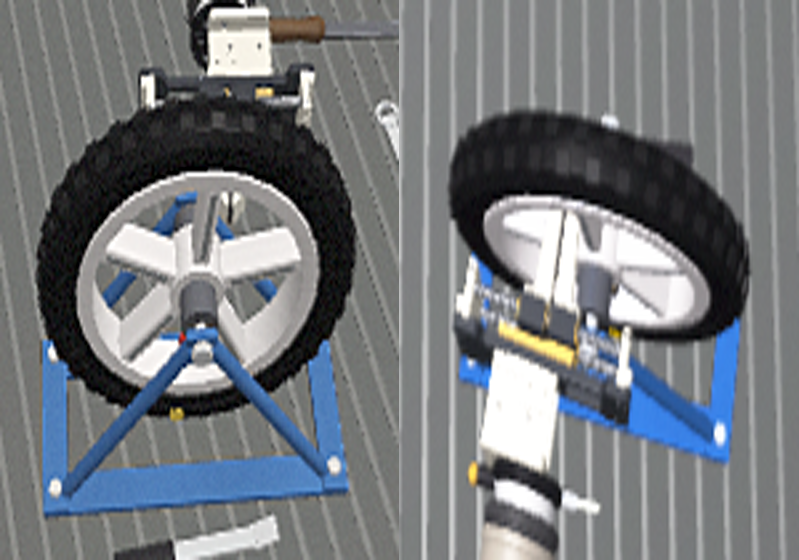

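Call:
play_rows(moves=[[[0,0.003,0,0,-1],[0,0.003,0,0,-1],[0,0.003,0,0,-1],[0,0,0,0,-1],[0,0,0,0,-1],[0,0,0,0,-1],[0,0,0,0,-1],[0,0,0,0,-1],[0,0,0,0,-1],[0,0,0,0,-1]]])

```text
time: 29.9
tool_pos: [0.6386, 0.041, 0.2582]
tool_rot: [-3.118, 0.029, -0.252]
contact_force: [0.8, 3.3, 0.1]
opening: 0.0004
```

```bash
cat > ang2.py <<'E'
from ang import *
from scipy.ndimage import map_coordinates
def score(img,th,dx,dy,n="scene",x=.017):
    g=cv2.GaussianBlur(cv2.cvtColor(img,cv2.COLOR_RGB2GRAY).astype(float),(0,0),.7)
    tot=0
    for k in range(5):
        a=th+k*2*np.pi/5; r=np.linspace(.045,.105,25)
        for sgn in(1,-1):
            A=proj(n,S2W(ST,[wp(a,x,q,t=sgn*.0075) for q in r]))+[dx,dy]; B=proj(n,S2W(ST,[wp(a,x,q,t=sgn*.0105) for q in r]))+[dx,dy]
            d=map_coordinates(g,[A[:,1],A[:,0]],order=1)-map_coordinates(g,[B[:,1],B[:,0]],order=1)
            tot+=np.clip(d,0,30).mean()
    return tot
def best(img,n="scene",x=.017,guess=None):
    ths=np.radians(np.arange(-10,10.1,1))+(guess or 0)
    R=[(score(img,t,dx,dy,n,x),np.degrees(t)%360,dx,dy) for t in ths for dx in np.arange(-2,2.1,1) for dy in np.arange(-2,2.1,1)]
    s,t,dx0,dy0=max(R)
    R=[(score(img,np.radians(tt),dx,dy,n,x),tt,dx,dy) for tt in np.arange(t-1,t+1.1,.25) for dx in np.arange(dx0-.75,dx0+.8,.25) for dy in np.arange(dy0-.75,dy0+.8,.25)]
    return np.round(max(R),2)
if __name__=="__main__":
    a=cv2.imread("pics/scene0.png")[:,:,::-1].copy(); print("start",best(a,guess=4.165))
    a=robot.read_camera("scene"); print(best(a,guess=-.07))
E
python3 ang.py; python3 ang2.py;python3 -c "
from h import *
go((3,28,62))"
```

```text
yel [340.7, 253.0] 13 theta deg 358.0 px 0.7
start [105.39 229.14  -1.5   -0.75]
[ 1.0450e+02  3.5174e+02  2.5000e-01 -2.2500e+00]
t 30.0 tip [-0.4 27.2 63.2] xdir [ 0.998 -0.056 -0.029] F [0.6 3.2 0.3] q [0.13, 0.59, 2.27, 3.54, 1.27, -1.66]
 -> (3, 28, 62) tool mm [ 3.4 -0.9  1.2] len 3.7
```

```bash
cat > ov.py <<'E'
from h import *
import cv2,sys
def ov(th,name,img=None):
    a=(robot.read_camera("scene") if img is None else img)[:,:,::-1]
    x0,y0,x1,y1=284,168,406,258; f=6
    c=cv2.resize(a[y0:y1,x0:x1],None,fx=f,fy=f,interpolation=cv2.INTER_CUBIC)
    P=lambda pts:np.round((proj("scene",S2W(ST,pts))-[x0,y0]+.5)*f-.5).astype(np.int32)
    for k in range(5):
        for t in(.009,-.009):
            cv2.polylines(c,[P([wp(th+k*2*np.pi/5,.017,r,t=t) for r in (.03,.115)])],False,(0,0,255) if k else (0,200,0),1)
    for r,x in((.115,.02),(.172,.0),(.03,.022)):
        cv2.polylines(c,[P([wp(q,x,r) for q in np.linspace(0,6.3,90)])],False,(255,0,255),1)
    cv2.polylines(c,[P([wp(th+np.pi,.0225,.1538+.008*np.cos(q),t=.008*np.sin(q)) for q in np.linspace(0,6.3,20)])],False,(255,255,0),1)
    cv2.imwrite(name,c)
if __name__=="__main__":
    ov(np.radians(358),"pics/ov1.png")
E
python3 ov.py
```

```text
(no output)
```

View pics/ov1.png

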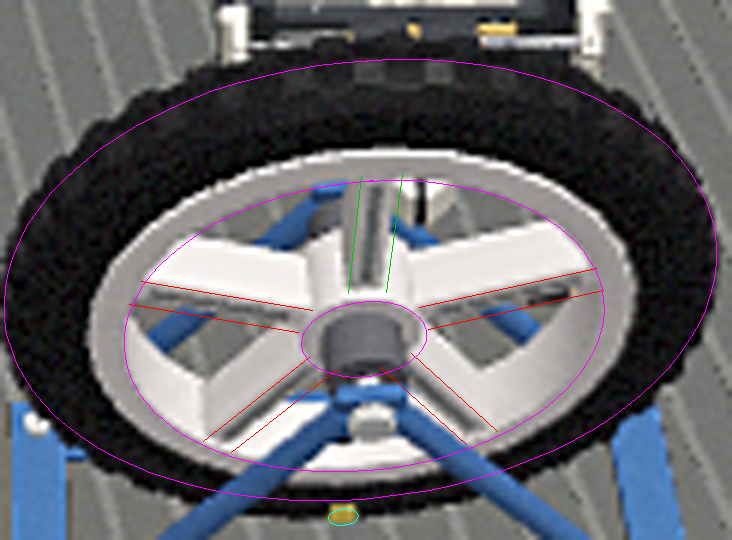

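```bash
cat > prof.py <<'E'
from h import *
import cv2
from scipy.ndimage import map_coordinates
def prof(img,th):
    g=cv2.cvtColor(img,cv2.COLOR_RGB2GRAY).astype(float)
    t=np.arange(-.016,.0161,.002); r=np.linspace(.06,.1,20)
    print("t mm",(t*1000).astype(int).tolist())
    for k in range(5):
        p=[np.median(map_coordinates(g,proj("scene",S2W(ST,[wp(th+k*2*np.pi/5,.017,q,t=tt) for q in r])).T[::-1],order=1)) for tt in t]
        print(k,np.round(p).astype(int).tolist())
a=cv2.imread("pics/scene0.png")[:,:,::-1].copy(); prof(a,4.165)
robot_img=robot.read_camera("scene"); cv2.imwrite("pics/sc9.png",robot_img[:,:,::-1]); prof(robot_img,np.radians(358))
E
python3 prof.py
```

```text
t mm [-16, -14, -12, -10, -8, -6, -4, -2, 0, 2, 4, 5, 8, 10, 12, 13, 16]
0 [214, 212, 212, 213, 207, 188, 156, 118, 98, 99, 122, 153, 186, 216, 233, 239, 241]
1 [118, 117, 116, 116, 116, 119, 127, 125, 112, 100, 108, 135, 162, 185, 201, 209, 212]
2 [207, 204, 206, 208, 197, 174, 149, 116, 92, 105, 138, 143, 112, 101, 100, 100, 98]
3 [249, 241, 222, 194, 167, 139, 117, 106, 112, 122, 120, 119, 119, 120, 123, 128, 124]
4 [146, 147, 140, 114, 96, 87, 86, 85, 84, 84, 76, 79, 73, 74, 106, 163, 189]
t mm [-16, -14, -12, -10, -8, -6, -4, -2, 0, 2, 4, 5, 8, 10, 12, 13, 16]
0 [133, 153, 144, 143, 146, 156, 166, 142, 104, 89, 110, 142, 152, 143, 135, 137, 133]
1 [249, 247, 235, 214, 186, 157, 127, 107, 102, 116, 119, 111, 106, 106, 105, 106, 104]
2 [198, 198, 192, 179, 160, 136, 107, 91, 101, 132, 192, 233, 250, 249, 247, 246, 248]
3 [99, 111, 155, 212, 226, 196, 150, 112, 91, 100, 131, 163, 191, 211, 219, 220, 218]
4 [117, 116, 102, 90, 71, 72, 84, 105, 111, 107, 114, 135, 159, 188, 213, 229, 234]
```

Call:
play_rows(moves=[[[0,0.0013,0,0,-1],[0,0.0013,0,0,-1],[0,0,0,0,-1],[0,0,0,0,-1],[0,0,0,0,-1],[0,0,0,0,-1],[0,0,0,0,-1],[0,0,0,0,-1],[0,0,0,0,-1],[0,0,0,0,-1]]])

```text
time: 31.1
tool_pos: [0.6382, 0.0393, 0.2585]
tool_rot: [-3.118, 0.028, -0.249]
contact_force: [1.5, 3.9, 0.7]
opening: 0.0005
```

```bash
python3 ang.py; python3 -c "
from h import *
go((3,28,62))"; python3 prof.py | tail -6
```

```text
yel [341.9, 252.9] 14 theta deg 359.5 px 0.8
t 31.15 tip [-0.4 25.5 63.5] xdir [ 0.998 -0.054 -0.028] F [1.3 3.2 1. ] q [0.12, 0.59, 2.27, 3.53, 1.28, -1.65]
 -> (3, 28, 62) tool mm [ 3.3 -2.6  1.5] len 4.5
t mm [-16, -14, -12, -10, -8, -6, -4, -2, 0, 2, 4, 5, 8, 10, 12, 13, 16]
0 [94, 133, 151, 146, 143, 150, 164, 163, 137, 103, 92, 113, 146, 151, 142, 138, 140]
1 [248, 249, 246, 234, 210, 185, 158, 127, 107, 108, 114, 119, 113, 109, 104, 106, 103]
2 [193, 195, 195, 189, 178, 159, 134, 103, 88, 101, 137, 193, 234, 251, 250, 247, 248]
3 [99, 112, 153, 210, 239, 230, 195, 146, 106, 92, 104, 134, 164, 193, 213, 221, 222]
4 [117, 118, 105, 92, 67, 70, 76, 95, 114, 120, 106, 111, 136, 161, 188, 212, 230]
```

Call:
play_rows(moves=[[[0,-0.003,0,0,-1],[0,-0.004,0,0,-1],[0,-0.004,0,0,-1],[0,0,0,0,-1],[-0.01,0,0,0,-1],[-0.015,0,0,0,-1],[-0.02,0,0,0,-1],[-0.02,0,0,0,-1],[-0.015,0,0,0,-1],[0,0,0,0,-1]]])

```text
time: 32.2
tool_pos: [0.5568, 0.0685, 0.2599]
tool_rot: [-3.119, 0.033, -0.257]
contact_force: [-0.4, -0.6, -0.2]
opening: 0.0007
```

```bash
python3 ang.py; python3 -c "
from h import *
go((3,28,62))
from ov import ov
ov(0.0,'pics/ov2.png')"; python3 prof.py | tail -6; cp pics/sc9.png pics/sc10.png
```

```text
yel [341.9, 252.9] 14 theta deg 359.5 px 0.8
t 32.25 tip [-85.1  38.5  65.1] xdir [ 0.998 -0.062 -0.032] F [-0.7 -0.6 -0.2] q [0.27, 0.56, 2.43, 3.68, 1.4, -1.63]
 -> (3, 28, 62) tool mm [88.6  5.1  0.2] len 88.8
t mm [-16, -14, -12, -10, -8, -6, -4, -2, 0, 2, 4, 5, 8, 10, 12, 13, 16]
0 [114, 117, 119, 126, 124, 131, 158, 162, 137, 103, 92, 113, 146, 151, 141, 138, 140]
1 [248, 249, 246, 234, 211, 184, 156, 126, 110, 108, 114, 119, 113, 109, 106, 104, 103]
2 [192, 194, 195, 189, 178, 160, 136, 102, 88, 99, 136, 191, 234, 251, 251, 248, 249]
3 [100, 111, 152, 209, 238, 230, 194, 145, 108, 92, 103, 134, 164, 193, 213, 220, 221]
4 [116, 115, 103, 90, 67, 68, 75, 94, 112, 120, 106, 113, 135, 162, 188, 212, 230]
```

View pics/ov2.png

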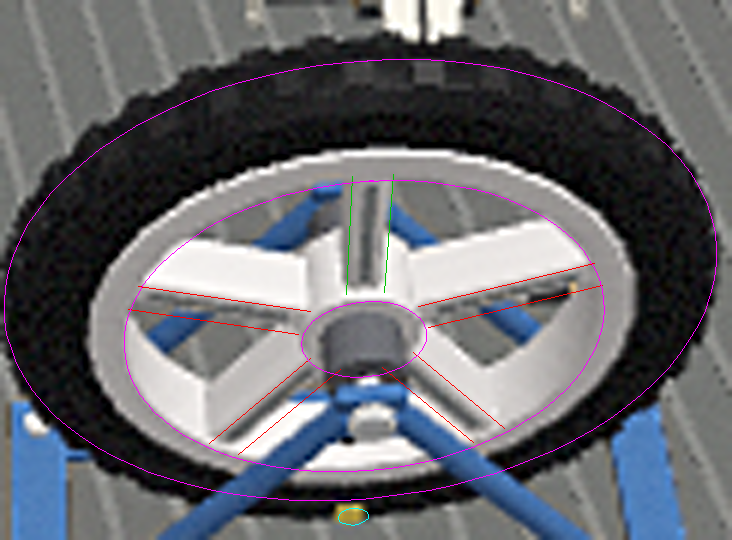

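View pics/sc10.png

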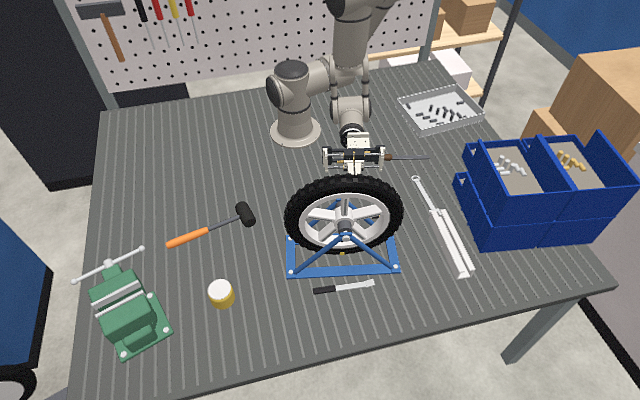

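```bash
python3 -c "
from h import *
o=robot.observe(); print(o['time'],np.abs(o['qvel']).max(),np.round(o['contact_force'],1))
print(robot.hand_in())"
```

```text
32.35 0.01257112863978568 [-0.5 -0.8  0.4]
the job is handed in; nothing more can be done
None
```

The wheel is turned and handed in at 32.35 s, with the valve at the bottom and its stem pointing up at the hub to within about half a degree by my measurements. I pushed in three slow strokes with closed fingertips, on spoke2, then spoke1, then spoke0. The wheel turned about 121° in all, from 238.6° to roughly 360°. Nothing was gripped, and I aimed every push at the spokes only.

- **Tool tilt:** the moves cannot tilt the tool directly, so I leaned the arm against its reach limit in free air until it pointed nearly level. While doing this one joint (joint 3) read 0.035, slightly under the listed 0.04 limit. It stopped there each time, which suggested a rounded figure, but I could not confirm that.
- **Last checks on the wheel angle:** the yellow dot gave 359.5°, about 360° after correcting for a small position offset. The spoke grooves gave about 359.6°. Fingertip contact suggested the wheel could be up to about 1° past, or about 2° without that correction, but it depends on a finger width and a position I know only to a millimetre or so.
- **A check that failed:** an automatic spoke-edge fit gave clearly wrong angles, even on the starting picture, so I discarded it.
- **At hand-in:** the dot had not moved after I withdrew the fingers. The fingertip was about 85 mm from the wheel's mid-plane, and force readings were only noise (under 1 N). The bench tools looked undisturbed in the last picture.

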